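# Lay the guide pillar in its cradle and lock it with the keeper cap

### The job

Lay the upright steel guide pillar on its side in the two V saddles of the green fixture, centred on them, and let go of it. Then press the black brimmed keeper cap down onto the fixture's stud until it clicks, keep pressing after the click so that the brass spring collar under it is squeezed well down, and finish while still pressing the keeper down like that. Leave everything else on the bench where it is.

Things in the scene. Friction and masses are not known exactly. Their poses are not given: they have to be found in the camera images.
- pillar: solid steel guide pillar: plain cylinder 32 mm across, 90 mm long, 0.25 to 0.5 kg, standing upright on the table at the start, either end may go either way. Origin at the centre of the end it stands on, z along its length.
- pillar_mid (a point): centre of the pillar, halfway along its axis (45 mm from each end); axes as the pillar's.
- keeper: black plastic keeper cap, round about z, 0.1 kg, 71 mm tall, standing on its open mouth: skirt 32 mm across from 0 to 30 mm, brim 68 mm across from 30 to 35 mm, grip knob 22 mm across from 35 to 71 mm. Bore: 21 mm wide at the mouth (lip 4 mm tall), 26 mm from 4 to 17 mm, 21 mm up to the ceiling at 28 mm. Origin: centre of the open lower rim, z up through the knob.
- keeper_knob (a point): point on the keeper's axis in its grip knob, 58 mm above the lower rim, 13 mm below the knob's top; axes as the keeper's.
- fixture: fixed fixture: green base plate 150 x 64 mm, 12 mm thick; two V saddles 34 mm either side of the cradle point, 8 mm thick, 48 mm wide, 45 degree faces that catch the pillar up to 15 mm off-centre; between them a 60 mm gap for the fingers down to the plate; the stud at one end. Origin under the cradle point at the table; x along the saddles, away from the stud; z up.
- cradle (a point): where the laid pillar's centre belongs, midway between the saddles, 52 mm above the table. The laid pillar lies along x, its top 68 mm above the table. z is up; the stud lies towards -x.
- stud (a point): top centre of the steel stud, 65 mm above the table, 72 mm from the cradle point towards -x; axes as the cradle's. Stud 18 mm across, top tapered to 11 mm over 5 mm, on a pedestal 34 mm across. The rim of a keeper pressed fully down lies 25.5 mm below this point, its brim then 1.5 mm above the end of the laid pillar.
- balls (a point): on the stud's axis, 13.5 mm below its top: centre height of three spring balls that stand out 3.5 mm. They resist the keeper's lip with up to about 10 to 15 N while its rim is 9 to 13 mm below the stud's top; then the force drops (the click) and the balls draw the keeper on down, to 20 mm. A clicked keeper stays on if let go.
- collar (a joint): brass spring collar around the stud, 34 mm across, 4 mm tall, under the keeper's rim; its top is 21.5 mm below the stud's top when free. Value: how far it is pressed down, 0 free to 0.004 m at its stop; it pushes back with about 2 N at 0 to 10 N at the stop. If the keeper is let go the collar lifts it back to nearly 0.
- bush: bystander: plain steel ring 52 mm across, 34 mm tall, 34 mm bore, lying flat on the table; origin at the centre of its underside
- dowel: bystander: solid steel pin 18 mm across and 45 mm tall, standing upright; origin at the centre of its underside
- toeclamp: bystander: red forged clamp bar, 110 x 32 x 29 mm, lying flat; origin at its underside
- bolt: bystander: hex bolt standing on its head, 28 mm across and 55 mm tall; origin at the centre of its underside
- wrench: bystander: steel wrench lying flat on the table to the left
- greasetin: bystander: closed metal grease tin 60 mm across and 65 mm tall; origin at the centre of its underside
Mind the look-alikes: they are no part of the job. Of the things that look like the keeper, the larger one is meant. There is more than one size of the fixture; the job needs the smaller.

How it is judged:
On the way, in this order (a step that is already met when the one before it is completed fails the run):
1. the pillar lies on its side in both saddles, centred, and is let go (x of pillar_mid in the frame of cradle between -0.009 and 0.012 m and y of pillar_mid in the frame of cradle between -0.005 and 0.005 m and z of pillar_mid in the frame of cradle between -0.004 and 0.005 m and angle between the z axis of pillar and the x axis of cradle, either way round below 0.12 rad and contact force between the fingers and pillar below 0.3 N), for 0.3 s.
2. the keeper has clicked past the balls on the stud, the pillar still lying in the saddles (all of step 1 and horizontal distance between keeper and stud below 0.005 m and z of keeper in the frame of stud below -0.0195 m and angle between keeper's own z axis and vertical below 0.12 rad), for 0.1 s.
At the end, for the whole second after the job is handed in: pillar lying free in the saddles (centre within 9 mm along, 5 mm across, axis within 0.12 rad); keeper snapped on the stud, upright, centred within 5 mm, rim over 22.5 mm below the stud's top; the robot still presses it so the collar is down more than 2 of its 4 mm (all of step 2 and z of keeper in the frame of stud below -0.0225 m and value of joint collar above 0.002 m and contact force between any of the fingers, the arm and keeper above 3 N); the arm keeps its last pose, push and grip.
It fails at once if a bystander is moved more than 30 mm (distance of any of bush, dowel, toeclamp, bolt, wrench, greasetin from where it was at the start of the episode above 0.03 m).
It also fails if it takes over 72 s, if anything falls off the work surface, if the arm or the gripper's body presses on something with over 40 N, if the wrist force passes 120 N, or if a joint passes its speed limit or range.

### The arm

A 6-joint arm with a two-finger parallel gripper is mounted at the origin on the work surface. World frame = base frame: x ahead of the robot, y to its left, z up, the work surface at z = 0. Lengths are in m, angles in rad, forces in N, time in s.
With the tool pointing down it reaches from about 0.35 to 0.975 m from the base axis. Payload 4.9 kg.
Tool frame: the origin (TCP) lies at the very end of the fingers, on their centre line; the grasp point (between the pads) lies ctrl.grip_point_offset behind it (ctrl.grip_point_offset is the distance from the TCP to the grasp point, in m); z points along the fingers, y is the line along which they close (so a half turn about z gives the same grasp; the last joint's range is limited). The gripper opens to 85 mm and grips with 20 to 120 N. Pads are 22 mm wide; open, the fingers measure 114 mm over their backs; the gripper's body (76 mm by 85 mm) begins 54 mm behind the grasp point. The pads swing forward as they close: fully open they stand 13 mm farther back than shut.
Start: joints at [-1.29, 0.053, 1.613, -0, 1.476, -0.119], TCP at [0.243, -0.576, 0.194] pointing down, gripper open.
Joint ranges: [-3.01, 3.01], [-1.01, 2.22], [0.06, 2.58], [-1.02, 4.17], [0.09, 2.62], [-3.14, 3.14]. Speed limits (rad/s): [2.57, 2.57, 3.14, 3.14, 3.14, 3.14].

### API

Orientations are given as a rotation vector (axis times angle).
In Python, from station import ctrl gives the robot as it stands. The module is installed in compiled form; this text tells all that it offers.
- The arm moves only by the tool drive_tool, never from a script. Its argument "steps" is a list of rows, each an object with "translation": the shift along the tool's x, y, z normalised to -1 to 1, where 1 is 4 cm, a list of three; "angular": the turn, a rotation vector about the tool's x, y, z normalised to -1 to 1, where 1 is 8 degrees, a list of three; "gripper": the opening, from 0 (shut) to 1 (fully open). In form: [{"translation": [dx, dy, dz], "angular": [wx, wy, wz], "gripper": gripper}, ...]. A call has 1 to 8 rows; each row shifts and turns the commanded pose from where the row before left it, along the tool's axes as they then stand; what a row does not reach is not made up. A row lasts 1/8 s, in which the tool goes at most 62.5 mm and 10.7 degrees, less where a joint would pass 70% of its speed; a pose out of reach is approached as far as the arm can. A call with a number of a shift or a turn outside -1 to 1 is refused whole. A call with a gripper value outside its range is refused whole. The fingers move at their own pace and stop on an object; "force" is the grip in N (left out, the last holds). Time passes only in rows, so rows that do not move let the fingers close. It gives the time, the measured TCP pose, the force, the opening and the grip force at its end, in the units of the state.
- ctrl.get_obs(): the state, without advancing time (a new reading comes with each control period).
- ctrl.get_image(name): name is "scene" or "side" or "wrist"; returns a dict with "color" (400x640x3 uint8, red, green, blue), "depth" (400x640 float32, m along the optical axis (not along the pixel's ray), 0 where there is no reading), "fx", "fy", "cx", "cy" (pixels), "R" (3x3) and "t" (3): a world point X has camera coordinates R X + t. Camera axes: x right, y down, z forward; pixel columns grow to the right and rows downward; lengths in m; the calibration is good to about 2 mm. A picture is of the moment at which its call begins.
- ctrl.finish_job(): hands the job in; it is judged then, once.
The state is a dict: "t": time; "q": joint angles; "dq": joint speeds; "effort": joint torques, N m; "tool_pos": TCP position; "tool_rot": TCP orientation; "contact_force": force on the tool from outside, world axes, zero at the start; "wrist_torque": the same for the moment, N m; "opening": finger opening in m; "grip_force": force on a finger pad.
Only numpy, scipy, OpenCV 4.12 (cv2) and the standard library are available. Lean on these libraries where they do the work, as an engineer would, in place of code of your own. Each camera call takes 0.05 s, during which the arm holds its last target. There are 200 camera calls.

## Working session

There is one attempt and no reset: what is moved stays moved. The work goes in short steps, Python scripts to look and compute and a tool call to move; the robot and the scene stay as the last step left them, time stands still between calls to the robot, and variables do not carry over. Pictures are saved under pics/ and viewed, at most 10 in all, crops included, and the job is handed in when it is done.

Besides the shell and the picture viewer there is one more tool, called after "Emit:" as a command line: name --argument value ..., lists and objects as JSON in quotes. drive_tool: Moves the arm, as the interface text tells. Its arguments: {"type":"object","properties":{"steps":{"type":"array"},"force":{"type":"number"}},"required":["steps"]}

```bash
mkdir -p pics && cat > h.py <<'E'
import numpy as np, cv2
from station import ctrl
def snap(n):
    im=ctrl.get_image(n); np.savez(f'/tmp/{n}.npz',**im); return im
def load(n): return dict(np.load(f'/tmp/{n}.npz'))
def save(im,p,s=1,box=None):
    c=im['color'][...,::-1]
    if box: c=c[box[1]:box[3],box[0]:box[2]]
    cv2.imwrite(p,cv2.resize(c,None,fx=s,fy=s,interpolation=cv2.INTER_CUBIC))
def ray(im,u,v):
    d=im['R'].T@np.array([(u-im['cx'])/im['fx'],(v-im['cy'])/im['fy'],1.]); o=-im['R'].T@im['t']; return o,d
def onz(im,u,v,z):
    o,d=ray(im,u,v); return o+d*(z-o[2])/d[2]
def pts(im):
    v,u=np.mgrid[:400,:640]; z=im['depth']; 
    P=np.stack([(u-im['cx'])/im['fx']*z,(v-im['cy'])/im['fy']*z,z],-1); return (P-im['t'])@im['R']
def proj(im,X):
    c=im['R']@np.asarray(X)+im['t']; return im['fx']*c[0]/c[2]+im['cx'],im['fy']*c[1]/c[2]+im['cy']
E
python3 - <<'E'
from h import *
for n in('scene','side'):
    im=snap(n); save(im,f'pics/{n}0.png',1.25); o,d=ray(im,320,200); print(n,o,d)
o=ctrl.get_obs(); print(o, ctrl.grip_point_offset)
E
```

```text
scene [ 1.24255834 -0.04407168  0.79460916] [-0.66850112  0.12067414 -0.73386715]
side [ 0.36035779 -0.84987216  0.60289482] [ 0.21390016  0.84813189 -0.48487916]
{'t': 0.1, 'q': array([-1.29003154e+00,  5.32701316e-02,  1.61417002e+00, -2.41738892e-05,
        1.47603055e+00, -1.18987298e-01]), 'dq': array([ 0.00102857, -0.00251863, -0.0037804 ,  0.00013154,  0.00132053,
       -0.00085705]), 'effort': array([-6.58426761e-04, -3.94901669e+01, -3.71365392e+01, -1.35717855e-04,
        3.86690328e-03,  1.01670032e-06]), 'tool_pos': array([ 0.24306328, -0.57509529,  0.19239092]), 'tool_rot': array([-3.07721383e+00, -6.23388722e-01,  2.75875392e-04]), 'contact_force': array([-0.01556027,  0.11983066,  0.37480677]), 'wrist_torque': array([ 0.00016147, -0.00297188,  0.02007075]), 'grip_force': 0.0, 'opening': 0.08541136525900038} 0.0187
```

View pics/scene0.png

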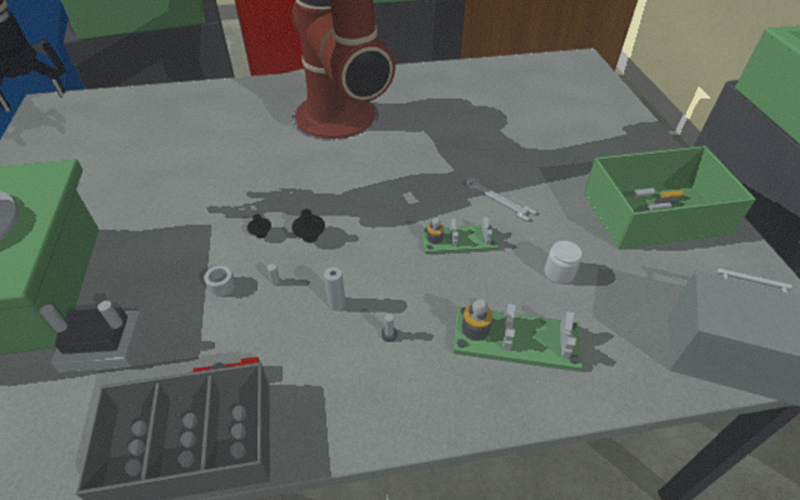

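View pics/side0.png

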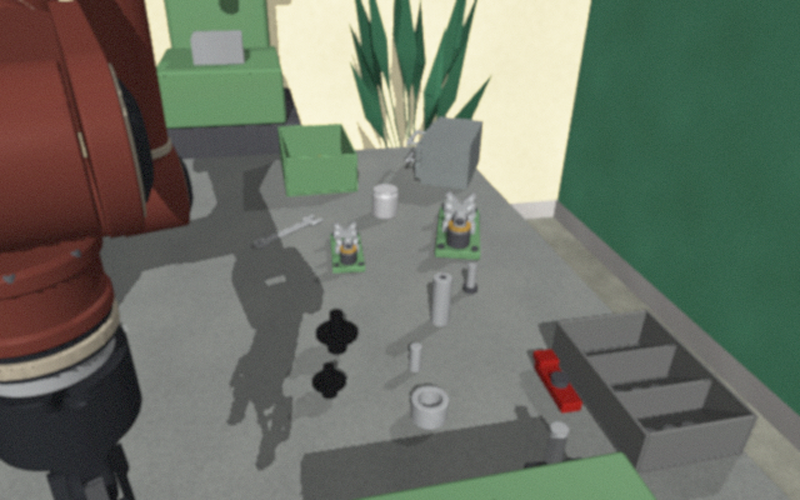

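The scene view (800 px wide) shows two keepers, at (308,226) and (259,226), and two fixtures, at (462,237) and (517,336). The pillar is at (335,287), the bolt (389,327), dowel (273,273), bush (218,281), tin (563,262), wrench (500,200) and toeclamp (228,366). I'll measure the sizes of both pairs next.

```bash
python3 - <<'E'
from h import *
for n,R in(('scene',dict(kA=(190,160,225,196),kB=(240,160,270,200),kC=(225,160,268,200),fS=(330,165,410,208),fL=(355,232,475,300),pil=(255,208,280,252))),('side',dict(kbig=(248,240,292,290),ksm=(245,288,282,322),fS=(258,175,298,222),fL=(340,150,392,212),pil=(340,214,366,265)))):
    im=load(n); P=pts(im); hsv=cv2.cvtColor(im['color'],cv2.COLOR_RGB2HSV)
    for k,(a,b,c,d) in R.items():
        h=hsv[b:d,a:c].astype(int); p=P[b:d,a:c]
        if k[0]=='f': m=(h[...,0]>45)&(h[...,0]<80)&(h[...,1]>90)
        elif k[0]=='k': m=h[...,2]<38
        else: m=(p[...,2]>.015)&(p[...,2]<.12)
        q=p[m]
        if len(q)<5: print(n,k,len(q)); continue
        if k[0]=='f':
            q=q[(q[:,2]>.004)&(q[:,2]<.02)]
            r=cv2.minAreaRect((q[:,:2]*1000).astype(np.float32)); print(n,k,len(q),'z',np.median(q[:,2]),r)
        else:
            top=q[:,2]; print(n,k,len(q),'zpct',np.percentile(top,[2,50,90,98]).round(4),'x',np.percentile(q[:,0],[2,50,98]).round(4),'y',np.percentile(q[:,1],[2,50,98]).round(4))
E
```

```text
scene kA 13 zpct [0.005  0.0249 0.0315 0.0449] x [0.4115 0.4301 0.4358] y [-0.1973 -0.1821 -0.1743]
scene kB 12 zpct [0.011  0.0345 0.0664 0.0705] x [0.4325 0.4598 0.4817] y [-0.0991 -0.0869 -0.0651]
scene kC 12 zpct [0.011  0.0345 0.0664 0.0705] x [0.4325 0.4598 0.4817] y [-0.0991 -0.0869 -0.0651]
scene fS 0
scene fL 1
scene pil 411 zpct [0.0182 0.0685 0.0898 0.091 ] x [0.6231 0.6461 0.6515] y [-0.0696 -0.0546 -0.0396]
side kbig 627 zpct [0.007  0.0357 0.0621 0.0715] x [0.4225 0.4491 0.4771] y [-0.1263 -0.1034 -0.0758]
side ksm 423 zpct [0.0045 0.0265 0.0466 0.0532] x [0.4048 0.4242 0.4445] y [-0.2192 -0.2016 -0.18  ]
side fS 0
side fL 0
side pil 541 zpct [0.0174 0.0615 0.0899 0.0912] x [0.6185 0.6303 0.6481] y [-0.0711 -0.0657 -0.0443]
```

```bash
python3 - <<'E'
from h import *
for n,R in(('scene',dict(fS=(330,165,410,208),fL=(355,232,475,300))),('side',dict(fS=(258,175,298,222),fL=(340,150,392,212)))):
    im=load(n); P=pts(im); hsv=cv2.cvtColor(im['color'],cv2.COLOR_RGB2HSV)
    for k,(a,b,c,d) in R.items():
        h=hsv[b:d,a:c].astype(int); p=P[b:d,a:c]
        rgb=im['color'][b:d,a:c].astype(int); g=(rgb[...,1]-rgb[...,0]>25)&(rgb[...,1]-rgb[...,2]>15)
        q=p[g&(p[...,2]>-.01)&(p[...,2]<.03)]
        print(n,k,g.sum(),len(q),np.percentile(q[:,2],[5,50,95]).round(4),cv2.minAreaRect((q[:,:2]*1000).astype(np.float32)),'fixture top z',np.percentile(p[...,2][p[...,2]<.15],99.5).round(4))
        o=(h[...,0]>8)&(h[...,0]<25)&(h[...,1]>110); print('  brass',np.median(p[o],0).round(4), o.sum())
    im=im
im=load('scene'); cv2.imwrite('pics/pair.png',np.vstack([cv2.resize(im['color'][155:205,180:420,::-1],None,fx=3,fy=3,interpolation=2),cv2.resize(im['color'][225:305,280:520,::-1],None,fx=3,fy=3,interpolation=2)]))
E
```

```text
scene fS 629 624 [0.0072 0.011  0.0134] ((508.72125244140625, 210.26808166503906), (148.45053100585938, 79.00740051269531), 84.73595428466797) fixture top z 0.0619
  brass [0.5168 0.1556 0.0427] 46
scene fL 2178 2166 [0.0112 0.0165 0.0189] ((763.8856811523438, 252.0404815673828), (216.7705841064453, 105.96533966064453), 70.55034637451172) fixture top z 0.092
  brass [0.7558 0.1745 0.0624] 171
side fS 264 264 [0.0029 0.0113 0.014 ] ((512.414794921875, 199.8242645263672), (134.10939025878906, 62.038143157958984), 83.82827758789062) fixture top z 0.0646
  brass [0.5085 0.1492 0.043 ] 37
side fL 520 518 [0.0031 0.0169 0.0196] ((764.7256469726562, 239.78599548339844), (203.96066284179688, 90.81393432617188), 70.71887969970703) fixture top z 0.0928
  brass [0.7339 0.1655 0.0625] 68
```

View pics/pair.png

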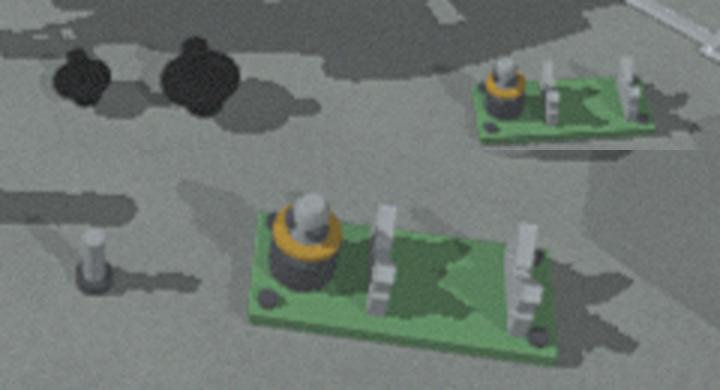

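Larger keeper: the right one at (308,226), 71 mm tall with a brim of about 68 mm; the other is only 53 mm tall, so the right one is meant. Smaller fixture: the upper one at (462,237), with a 150 x 64 plate 12 mm thick; the other is about 210 x 90 mm, so the upper one is meant. The crop confirms both. Next I'll plan a move to a wrist view.

```bash
cat > plan.py <<'E'
from h import *
from scipy.spatial.transform import Rotation as Ro
def pose():
    o=ctrl.get_obs(); return np.array(o['tool_pos']),Ro.from_rotvec(o['tool_rot'])
def Rt(yaw,tilt=0):
    """yaw: heading (deg) of tool x when pointing down; tilt deg about tool y: + turns tool z towards heading"""
    a=np.radians(yaw); x=[np.cos(a),np.sin(a),0]; y=[np.sin(a),-np.cos(a),0]
    R=Ro.from_matrix(np.array([x,y,[0,0,-1]]).T)
    return R*Ro.from_rotvec([0,np.radians(tilt),0])
def plan(p1,R1,start=None,n=None,grip=1,piv=0.0,maxd=1.0):
    """rows to bring the point piv behind the TCP to p1 with R1"""
    p0,R0=start or pose()
    c=np.array([0,0,-piv]); g0=p0+R0.apply(c); g1=np.asarray(p1,float)
    w=(R0.inv()*R1).as_rotvec()
    if n is None: n=int(max(1,np.ceil(np.abs(g1-g0).max()*1.3/.04/maxd),np.ceil(np.degrees(np.abs(w).max())/7.9)))
    p,R=p0,R0; rows=[]
    for k in range(1,n+1):
        Rk=R0*Ro.from_rotvec(w*k/n); pk=g0+(g1-g0)*k/n-Rk.apply(c)
        t=np.round(R.inv().apply(pk-p)/.04,2); a=np.round(np.degrees((R.inv()*Rk).as_rotvec())/8,2)
        p=p+R.apply(t*.04); R=R*Ro.from_rotvec(np.radians(a*8))
        rows.append((t.tolist(),a.tolist()))
        if np.abs(t).max()>1 or np.abs(a).max()>1: print('!! over',t,a)
    print(n,'rows grip',grip)
    for t,a in rows: print('{"translation":%s,"angular":%s,"gripper":%s}'%((t+0.).__str__() if 0 else [x+0. for x in t],[x+0. for x in a],grip))
    return p,R
E
python3 - <<'E'
from plan import *
P=pts(load('scene')).reshape(-1,3)
for y0 in np.arange(-.65,-.05,.1):
    s=P[(abs(P[:,1]-y0)<.05)&(P[:,2]>.09)&(P[:,2]<.5)&(P[:,0]<.7)&(P[:,0]>.15)]
    print(y0.round(2),len(s),(s[:,0].min(),s[:,2].max()) if len(s) else '')
st=plan([.36,-.34,.33],Rt(55),n=8); plan([.48,-.08,.36],Rt(88),start=st,n=8)
E
```

```text
-0.65 493 (np.float64(0.2521378562132087), np.float64(0.2798267405376785))
-0.55 7976 (np.float64(0.20536426112722245), np.float64(0.4326256577068306))
-0.45 140 (np.float64(0.6475788539047611), np.float64(0.1123915890387673))
-0.35 0 
-0.25 0 
-0.15 0 
8 rows grip 1
{"translation":[0.62, -0.54, -0.43],"angular":[0.0, 0.0, -0.5],"gripper":1}
{"translation":[0.66, -0.49, -0.43],"angular":[0.0, 0.0, -0.5],"gripper":1}
{"translation":[0.69, -0.44, -0.43],"angular":[0.0, 0.0, -0.5],"gripper":1}
{"translation":[0.72, -0.39, -0.43],"angular":[-0.01, 0.0, -0.51],"gripper":1}
{"translation":[0.75, -0.34, -0.43],"angular":[0.0, 0.0, -0.5],"gripper":1}
{"translation":[0.77, -0.29, -0.42],"angular":[0.0, 0.0, -0.5],"gripper":1}
{"translation":[0.78, -0.24, -0.43],"angular":[0.0, 0.0, -0.5],"gripper":1}
{"translation":[0.81, -0.18, -0.43],"angular":[0.0, -0.01, -0.5],"gripper":1}
8 rows grip 1
{"translation":[0.88, -0.16, -0.09],"angular":[0.0, 0.0, -0.52],"gripper":1}
{"translation":[0.89, -0.09, -0.1],"angular":[0.0, 0.0, -0.51],"gripper":1}
{"translation":[0.89, -0.03, -0.09],"angular":[0.0, 0.0, -0.52],"gripper":1}
{"translation":[0.9, 0.03, -0.1],"angular":[0.0, 0.0, -0.51],"gripper":1}
{"translation":[0.89, 0.1, -0.09],"angular":[0.0, 0.0, -0.52],"gripper":1}
{"translation":[0.87, 0.16, -0.1],"angular":[0.0, 0.0, -0.52],"gripper":1}
{"translation":[0.87, 0.22, -0.09],"angular":[0.0, 0.0, -0.51],"gripper":1}
{"translation":[0.85, 0.29, -0.1],"angular":[0.0, 0.0, -0.52],"gripper":1}
```

Emit:
drive_tool --steps '[{"translation": [0.62, -0.54, -0.43], "angular": [0, 0, -0.5], "gripper": 1}, {"translation": [0.66, -0.49, -0.43], "angular": [0, 0, -0.5], "gripper": 1}, {"translation": [0.69, -0.44, -0.43], "angular": [0, 0, -0.5], "gripper": 1}, {"translation": [0.72, -0.39, -0.43], "angular": [0, 0, -0.5], "gripper": 1}, {"translation": [0.75, -0.34, -0.43], "angular": [0, 0, -0.5], "gripper": 1}, {"translation": [0.77, -0.29, -0.43], "angular": [0, 0, -0.5], "gripper": 1}, {"translation": [0.78, -0.24, -0.43], "angular": [0, 0, -0.5], "gripper": 1}, {"translation": [0.8, -0.18, -0.43], "angular": [0, 0, -0.5], "gripper": 1}]'

```text
t: 1.1
tool_pos: [0.3602, -0.3394, 0.3311]
tool_rot: [-2.786, -1.451, 0.0]
contact_force: [0.7, 0.7, -0.4]
opening: 0.0853
grip_force: 0.0
```

Emit:
drive_tool --steps '[{"translation": [0.88, -0.16, -0.1], "angular": [0, 0, -0.52], "gripper": 1}, {"translation": [0.89, -0.1, -0.1], "angular": [0, 0, -0.52], "gripper": 1}, {"translation": [0.89, -0.03, -0.1], "angular": [0, 0, -0.52], "gripper": 1}, {"translation": [0.9, 0.03, -0.1], "angular": [0, 0, -0.52], "gripper": 1}, {"translation": [0.89, 0.1, -0.1], "angular": [0, 0, -0.52], "gripper": 1}, {"translation": [0.87, 0.16, -0.1], "angular": [0, 0, -0.52], "gripper": 1}, {"translation": [0.87, 0.22, -0.1], "angular": [0, 0, -0.52], "gripper": 1}, {"translation": [0.85, 0.29, -0.1], "angular": [0, 0, -0.52], "gripper": 1}]'

```text
t: 2.1
tool_pos: [0.4797, -0.0793, 0.3627]
tool_rot: [-2.253, -2.188, 0.001]
contact_force: [0.4, 0.0, -0.1]
opening: 0.0856
grip_force: 0.0
```

```bash
python3 - <<'E'
from plan import *
im=snap('wrist'); save(im,'pics/w1.png',1.0); np.savez('/tmp/w1.npz',**im)
p,R=pose(); print(p,R.as_matrix().round(3)); o,d=ray(im,320,200); print(o,d); print([proj(im,X) for X in ([.45,-.1,.07],[.635,-.055,.09])])
E
```

```text
[ 0.48097236 -0.07613873  0.36322941] [[ 0.024  1.     0.001]
 [ 1.    -0.024  0.003]
 [ 0.003  0.001 -1.   ]]
[ 0.48257279 -0.01147075  0.54312846] [ 0.01404422 -0.25978602 -0.96586348]
[(np.float64(290.198845213007), np.float64(173.23247171445732)), (np.float64(434.0904136816193), np.float64(136.73581770524896))]
```

View pics/w1.png

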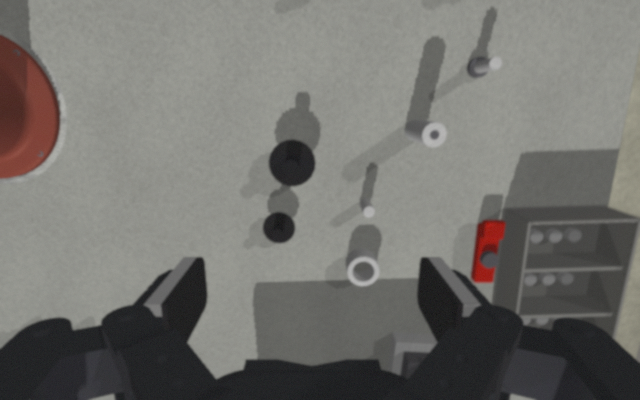

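Wrist view: large keeper's brim centred near (292,163), small one (279,228), pillar top (433,134), bolt (485,66), dowel (368,211), bush (363,270). I'll measure from this view, then go and look at the fixture.

```bash
python3 - <<'E'
from plan import *
w=dict(np.load('/tmp/w1.npz'))
def feat(im,name,seed,zlo,zhi,box):
    P=pts(im); a,b,c,d=box; q=P[b:d,a:c].reshape(-1,3); q=q[(q[:,2]>zlo)&(q[:,2]<zhi)]
    (c0,r)=cv2.minEnclosingCircle((q[:,:2]*1000).astype(np.float32)) if len(q)>4 else ((0,0),0)
    print(name,len(q),'mean',q.mean(0).round(4) if len(q) else '','circ',np.round(c0,1),round(r,1))
feat(w,'w pillar top',0,.084,.1,(405,110,455,160))
feat(w,'w knob top',0,.064,.08,(262,130,322,190))
feat(w,'w brim',0,.028,.045,(262,130,322,190))
feat(w,'w bolt',0,.03,.07,(460,45,510,85)); feat(w,'w dowel',0,.035,.06,(355,200,382,222))
s=load('scene'); d=load('side')
feat(s,'s pillar top',0,.084,.1,(255,205,282,255)); feat(d,'d pillar top',0,.084,.1,(340,210,366,268))
feat(s,'s knob top',0,.064,.08,(228,160,268,200)); feat(d,'d knob top',0,.064,.08,(248,240,292,290))
feat(s,'s brim',0,.03,.04,(228,160,268,200)); feat(d,'d brim',0,.03,.04,(248,240,292,290))
# triangulate brim: black blob contour in wrist via ray onto plane
g=w['color'].max(2); m=(g[130:200,255:330]<45).astype(np.uint8)
cs=max(cv2.findContours(m,0,1)[0],key=cv2.contourArea); (u,v),r=cv2.minEnclosingCircle(cs); print('brim px',u+255,v+130,r, onz(w,u+255,v+130,.035))
plan([.49,.17,.38],Rt(88),n=7)
E
```

```text
w pillar top 520 mean [ 0.6331 -0.0529  0.0898] circ [633.9 -53.3] 16.0
w knob top 215 mean [ 0.4496 -0.0921  0.0709] circ [449.6 -92.6] 11.0
w brim 1463 mean [ 0.4498 -0.0913  0.0352] circ [449.4 -92.6] 34.0
w bolt 239 mean [0.7161 0.0314 0.0493] circ [718.5  32.1] 8.4
w dowel 126 mean [ 0.5592 -0.1648  0.0441] circ [ 559.7 -165.7] 8.8
s pillar top 143 mean [ 0.6369 -0.0548  0.0889] circ [635.7 -54.5] 16.5
d pillar top 135 mean [ 0.6331 -0.0575  0.0891] circ [634.5 -55.2] 16.7
s knob top 54 mean [ 0.4533 -0.0945  0.0695] circ [451.8 -94. ] 11.3
d knob top 89 mean [ 0.4493 -0.0964  0.0699] circ [449.7 -92.8] 12.3
s brim 330 mean [ 0.4574 -0.0942  0.0341] circ [452.2 -94.3] 35.4
d brim 500 mean [ 0.4487 -0.101   0.0351] circ [449.6 -93.9] 35.2
brim px 291.5048065185547 162.20192337036133 21.547618865966797 [ 0.45021943 -0.0904795   0.035     ]
7 rows grip 1
{"translation":[0.88, 0.01, -0.06],"angular":[0.0, 0.0, 0.01],"gripper":1}
{"translation":[0.88, 0.01, -0.05],"angular":[0.0, -0.01, 0.01],"gripper":1}
{"translation":[0.88, 0.01, -0.06],"angular":[0.0, 0.0, 0.01],"gripper":1}
{"translation":[0.88, 0.01, -0.06],"angular":[0.0, 0.0, 0.02],"gripper":1}
{"translation":[0.88, 0.0, -0.06],"angular":[0.0, -0.01, 0.01],"gripper":1}
{"translation":[0.88, 0.01, -0.06],"angular":[0.01, 0.0, 0.01],"gripper":1}
{"translation":[0.88, 0.0, -0.06],"angular":[0.0, 0.0, 0.01],"gripper":1}
```

Emit:
drive_tool --steps '[{"translation": [0.9, 0.01, -0.05], "angular": [0, 0, 0], "gripper": 1}, {"translation": [0.9, 0.01, -0.05], "angular": [0, 0, 0], "gripper": 1}, {"translation": [0.9, 0.01, -0.05], "angular": [0, 0, 0], "gripper": 1}, {"translation": [0.9, 0, -0.05], "angular": [0, 0, 0], "gripper": 1}, {"translation": [0.9, 0, -0.05], "angular": [0, 0, 0], "gripper": 1}, {"translation": [0.9, 0, -0.05], "angular": [0, 0, 0], "gripper": 1}, {"translation": [0.9, 0, -0.05], "angular": [0, 0, 0], "gripper": 1}, {"translation": [0, 0, 0], "angular": [0, 0, 0], "gripper": 1}]'

```text
t: 3.15
tool_pos: [0.4884, 0.1729, 0.3765]
tool_rot: [-2.252, -2.189, 0.002]
contact_force: [-0.1, 0.6, 0.2]
opening: 0.0852
grip_force: 0.0
```

```bash
python3 - <<'E'
from plan import *
im=snap('wrist'); np.savez('/tmp/w2.npz',**im); print(pose()[0])
P=pts(im); rgb=im['color'].astype(int); g=(rgb[...,1]-rgb[...,0]>25)&(rgb[...,1]-rgb[...,2]>15)
near=(abs(P[...,0]-.51)<.12)&(abs(P[...,1]-.205)<.13)
q=P[g&near&(P[...,2]<.03)&(P[...,2]>.009)]
print('plate',len(q),np.median(q[:,2]),cv2.minAreaRect((q[:,:2]*1000).astype(np.float32)))
q=P[near&(P[...,2]>.061)]; print('stud',len(q),q[:,2].max(),q.mean(0),cv2.minEnclosingCircle((q[:,:2]*1000).astype(np.float32)))
h=cv2.cvtColor(im['color'],cv2.COLOR_RGB2HSV); o=(h[...,0]>8)&(h[...,0]<25)&(h[...,1]>110)&near&(P[...,2]>.03)
q=P[o]; print('collar',len(q),np.median(q[:,2]),cv2.minEnclosingCircle((q[:,:2]*1000).astype(np.float32)))
q=P[near&(P[...,2]>.046)&(P[...,1]>.165)]; print('saddletops',len(q),q[:,2].max(),np.c_[q].round(3)[::max(1,len(q)//12)])
z=P[...,2]; m=(near&(z>.03)&(P[...,1]>.165)); ys,xs=np.where(m); print(xs.min(),xs.max(),ys.min(),ys.max())
save(im,'pics/w2.png',1.2)
E
```

```text
[0.48847096 0.17179125 0.37649981]
plate 2612 0.012042503266838499 ((512.9796142578125, 212.55419921875), (148.0789794921875, 62.83269500732422), 84.45636749267578)
stud 46800 0.5569045799068201 [0.49046253 0.18444515 0.48350542] ((489.2906188964844, 184.69198608398438), 74.9886474609375)
collar 231 0.043652388671654004 ((501.2766418457031, 193.4755859375), 48.287498474121094)
saddletops 46414 0.5569045799068201 [[0.491 0.241 0.557]
 [0.447 0.178 0.445]
 [0.441 0.187 0.474]
 [0.447 0.187 0.48 ]
 [0.46  0.192 0.491]
 [0.527 0.189 0.493]
 [0.544 0.176 0.481]
 [0.548 0.174 0.48 ]
 [0.47  0.191 0.5  ]
 [0.484 0.185 0.495]
 [0.49  0.185 0.497]
 [0.497 0.184 0.498]
 [0.552 0.184 0.5  ]]
0 639 0 399
```

View pics/w2.png

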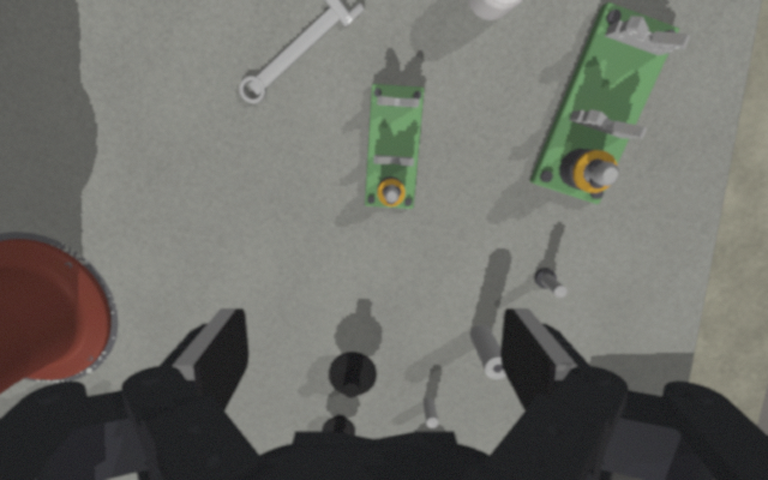

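Wrist view 2: small fixture at (395,145), stud at (392,193), saddles at (396,101) and (393,160); the tin, wrench and large fixture stand clear of it.

```bash
python3 - <<'E'
from plan import *
for n,im in(('w2',dict(np.load('/tmp/w2.npz'))),('scene',load('scene')),('side',load('side'))):
    P=pts(im); z=P[...,2]; near=(abs(P[...,0]-.51)<.06)&(abs(P[...,1]-.205)<.1)&(z<.09)
    s=near&(P[...,1]<.163)
    q=P[s&(z>.059)]; print(n,'studtop',len(q),q.mean(0).round(4),q[:,2].max().round(4),[np.round(x,1) for x in cv2.minEnclosingCircle((q[:,:2]*1000).astype(np.float32))])
    h=cv2.cvtColor(im['color'],cv2.COLOR_RGB2HSV); o=(h[...,0]>8)&(h[...,0]<25)&(h[...,1]>110)&s&(abs(z-.0425)<.0025)
    q=P[o]; print('  collar',len(q),np.median(q[:,2]).round(4),[np.round(x,1) for x in cv2.minEnclosingCircle((q[:,:2]*1000).astype(np.float32))])
    f=np.radians(84.3); ux=np.array([np.cos(f),np.sin(f)]); uy=np.array([-ux[1],ux[0]])
    m=near&(P[...,1]>.165)&(z>.03); q=P[m]; a=q[:,:2]@ux; b=q[:,:2]@uy
    hh,e=np.histogram(a*1000,bins=np.arange(180,320,4)); print('  along',[(int(x),int(c)) for x,c in zip(e,hh) if c], 'zmax',q[:,2].max().round(4))
    for lo,hi in((.18,.247),(.247,.33)):
        k=(a>lo)&(a<hi)&(q[:,2]>.045); print('   saddle',k.sum(),'a',np.percentile(a[k],[3,50,97]).round(4),'b',np.percentile(b[k],[2,50,98]).round(4),'z',np.percentile(q[k,2],98).round(4), 'mid',((a[k].min()+a[k].max())/2).round(4))
E
```

```text
w2 studtop 72 [0.5076 0.1592 0.0636] 0.0672 [array([508., 161.]), np.float64(8.6)]
  collar 88 0.0437 [array([508. , 159.2]), np.float64(15.5)]
  along [(212, 26), (216, 78), (220, 59), (224, 39), (228, 4), (244, 51), (248, 88), (252, 44), (312, 77)] zmax 0.0661
   saddle 96 a [0.2149 0.218  0.2468] b [-0.5071 -0.4888 -0.4699] z 0.0653 mid 0.2306
   saddle 87 a [0.248  0.3146 0.3212] b [-0.5101 -0.4735 -0.467 ] z 0.0489 mid 0.2842
scene studtop 23 [0.5113 0.1575 0.0625] 0.0658 [array([511.1, 157.3]), np.float64(6.9)]
  collar 28 0.0428 [array([513.3, 152.4]), np.float64(14.0)]
  along [(212, 5), (216, 11), (220, 12), (224, 6), (240, 5), (244, 27), (248, 16), (308, 11), (312, 22)] zmax 0.0628
   saddle 11 a [0.2155 0.2182 0.2463] b [-0.5075 -0.4963 -0.4779] z 0.0626 mid 0.2311
   saddle 7 a [0.2477 0.3137 0.3184] b [-0.5109 -0.5078 -0.4736] z 0.0496 mid 0.2828
side studtop 24 [0.5079 0.1573 0.0634] 0.0661 [array([508.3, 157.4]), np.float64(7.6)]
  collar 24 0.0431 [array([508.8, 154.7]), np.float64(13.7)]
  along [(212, 4), (216, 7), (224, 1), (236, 1), (240, 10), (244, 29), (248, 12), (252, 2), (304, 1), (308, 22), (312, 36)] zmax 0.0542
   saddle 7 a [0.2143 0.2422 0.2457] b [-0.5096 -0.481  -0.4678] z 0.0539 mid 0.2302
   saddle 17 a [0.2478 0.3107 0.3205] b [-0.5101 -0.504  -0.468 ] z 0.0491 mid 0.2848
```

```bash
cat >> plan.py <<'E'
YAW=84.4
ux=np.array([np.cos(np.radians(YAW)),np.sin(np.radians(YAW)),0])
pil=np.array([.6343,-.0542,0]); keep=np.array([.4497,-.0930,0]); stud=np.array([.5082,.1587,0]); crad=stud+.072*ux
GP=ctrl.grip_point_offset
E
python3 - <<'E'
from plan import *
R=Rt(YAW,45); z=R.as_matrix()[:,2]; g=pil+[0,0,.046]; pre=g-.1*z
st=plan(pre+[0,0,.13],R,piv=GP,n=8); st=plan(pre,R,start=st,piv=GP,n=4)
E
```

```text
8 rows grip 1
{"translation":[-0.87, 0.46, 0.46],"angular":[-0.02, 0.7, 0.06],"gripper":1}
{"translation":[-0.9, 0.47, 0.37],"angular":[-0.03, 0.71, 0.05],"gripper":1}
{"translation":[-0.93, 0.48, 0.28],"angular":[-0.02, 0.7, 0.06],"gripper":1}
{"translation":[-0.96, 0.48, 0.19],"angular":[-0.03, 0.7, 0.06],"gripper":1}
{"translation":[-0.96, 0.5, 0.08],"angular":[-0.02, 0.71, 0.05],"gripper":1}
{"translation":[-0.96, 0.49, -0.01],"angular":[-0.03, 0.7, 0.06],"gripper":1}
{"translation":[-0.95, 0.51, -0.1],"angular":[-0.02, 0.7, 0.06],"gripper":1}
{"translation":[-0.93, 0.52, -0.21],"angular":[-0.03, 0.71, 0.06],"gripper":1}
4 rows grip 1
{"translation":[-0.58, 0.0, 0.57],"angular":[0.0, 0.0, 0.0],"gripper":1}
{"translation":[-0.57, 0.0, 0.58],"angular":[0.0, 0.0, 0.0],"gripper":1}
{"translation":[-0.58, 0.0, 0.57],"angular":[0.0, 0.0, 0.0],"gripper":1}
{"translation":[-0.57, 0.0, 0.58],"angular":[0.0, 0.0, 0.0],"gripper":1}
```

Emit:
drive_tool --steps '[{"translation": [-0.87, 0.46, 0.46], "angular": [-0.02, 0.7, 0.06], "gripper": 1}, {"translation": [-0.9, 0.47, 0.37], "angular": [-0.03, 0.7, 0.06], "gripper": 1}, {"translation": [-0.93, 0.48, 0.28], "angular": [-0.02, 0.7, 0.06], "gripper": 1}, {"translation": [-0.96, 0.48, 0.19], "angular": [-0.03, 0.7, 0.06], "gripper": 1}, {"translation": [-0.96, 0.5, 0.08], "angular": [-0.02, 0.7, 0.06], "gripper": 1}, {"translation": [-0.96, 0.5, 0], "angular": [-0.03, 0.7, 0.06], "gripper": 1}, {"translation": [-0.95, 0.5, -0.1], "angular": [-0.02, 0.7, 0.06], "gripper": 1}, {"translation": [-0.93, 0.52, -0.2], "angular": [-0.03, 0.7, 0.06], "gripper": 1}]'

```text
t: 4.2
tool_pos: [0.6282, -0.1149, 0.2334]
tool_rot: [-1.865, -1.678, -0.773]
contact_force: [1.2, -0.2, -0.2]
opening: 0.0852
grip_force: 0.0
```

```bash
python3 - <<'E'
from plan import *
R=Rt(YAW,45); z=R.as_matrix()[:,2]; g=pil+[0,0,.046]; pre=g-.1*z
p,r=pose(); print(p, ctrl.get_obs()['q'].round(3),'rot err deg',np.degrees((r.inv()*R).as_rotvec()).round(2))
st=plan(pre,R,piv=GP,n=5); st=plan(g,R,start=st,piv=GP,n=5)
E
```

```text
[ 0.62817962 -0.11488929  0.23343063] [-0.617  0.242  1.493  0.685  1.798 -0.489] rot err deg [ 0.35  0.03 -0.28]
5 rows grip 1
{"translation":[-0.45, 0.0, 0.47],"angular":[0.01, 0.0, -0.01],"gripper":1}
{"translation":[-0.44, 0.0, 0.47],"angular":[0.01, 0.0, 0.0],"gripper":1}
{"translation":[-0.45, 0.0, 0.48],"angular":[0.01, 0.0, -0.01],"gripper":1}
{"translation":[-0.45, 0.0, 0.47],"angular":[0.01, 0.0, -0.01],"gripper":1}
{"translation":[-0.44, 0.0, 0.47],"angular":[0.0, 0.0, -0.01],"gripper":1}
5 rows grip 1
{"translation":[0.0, 0.0, 0.5],"angular":[0.0, 0.0, 0.0],"gripper":1}
{"translation":[0.0, 0.0, 0.5],"angular":[0.0, 0.0, 0.0],"gripper":1}
{"translation":[0.0, 0.0, 0.5],"angular":[0.0, 0.0, 0.0],"gripper":1}
{"translation":[0.0, 0.0, 0.5],"angular":[0.0, 0.0, 0.0],"gripper":1}
{"translation":[0.0, 0.0, 0.5],"angular":[0.0, 0.0, 0.0],"gripper":1}
```

Emit:
drive_tool --steps '[{"translation": [-0.45, 0, 0.47], "angular": [0.01, 0, -0.01], "gripper": 1}, {"translation": [-0.45, 0, 0.47], "angular": [0.01, 0, -0.01], "gripper": 1}, {"translation": [-0.45, 0, 0.47], "angular": [0.01, 0, -0.01], "gripper": 1}, {"translation": [-0.44, 0, 0.47], "angular": [0.01, 0, 0], "gripper": 1}, {"translation": [-0.44, 0, 0.48], "angular": [0, 0, 0], "gripper": 1}, {"translation": [0, 0, 0.5], "angular": [0, 0, 0], "gripper": 1}, {"translation": [0, 0, 0.5], "angular": [0, 0, 0], "gripper": 1}]'

```text
t: 5.08
tool_pos: [0.6316, -0.0794, 0.0751]
tool_rot: [-1.857, -1.687, -0.765]
contact_force: [-0.1, -0.3, 1.2]
opening: 0.0857
grip_force: 0.0
```

```bash
python3 - <<'E'
from plan import *
R=Rt(YAW,45); g=pil+[0,0,.046]
p,r=pose(); print(p, 'rot err deg',np.degrees((r.inv()*R).as_rotvec()).round(2))
im=snap('wrist'); save(im,'pics/w3.png',0.8)
st=plan(g,R,piv=GP,n=4)
E
```

```text
[ 0.63156808 -0.07943362  0.07505747] rot err deg [-0.11  0.17  0.07]
4 rows grip 1
{"translation":[-0.02, 0.01, 0.34],"angular":[-0.01, 0.0, 0.0],"gripper":1}
{"translation":[-0.01, 0.02, 0.34],"angular":[-0.01, 0.0, 0.0],"gripper":1}
{"translation":[-0.02, 0.01, 0.34],"angular":[-0.01, 0.01, 0.0],"gripper":1}
{"translation":[-0.02, 0.01, 0.34],"angular":[-0.01, 0.0, 0.0],"gripper":1}
```

View pics/w3.png

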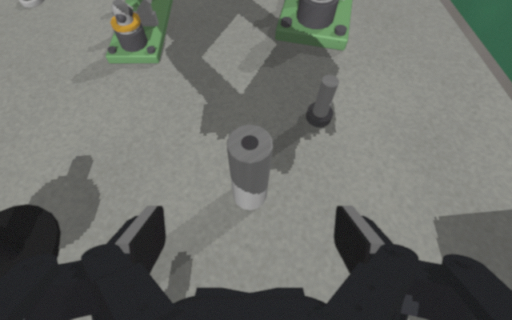

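The pillar (250,165) sits centred between the open fingers (160 and 340), so I'll advance and grip.

Emit:
drive_tool --steps '[{"translation": [-0.02, 0.01, 0.34], "angular": [0, 0, 0], "gripper": 1}, {"translation": [-0.02, 0.01, 0.34], "angular": [0, 0, 0], "gripper": 1}, {"translation": [-0.02, 0.01, 0.34], "angular": [0, 0, 0], "gripper": 1}, {"translation": [-0.01, 0.01, 0.34], "angular": [0, 0, 0], "gripper": 1}, {"translation": [0, 0, 0], "angular": [0, 0, 0], "gripper": 0.6}, {"translation": [0, 0, 0], "angular": [0, 0, 0], "gripper": 0.3}, {"translation": [0, 0, 0], "angular": [0, 0, 0], "gripper": 0.2}, {"translation": [0, 0, 0], "angular": [0, 0, 0], "gripper": 0.2}]' --force 90

```text
t: 6.12
tool_pos: [0.6366, -0.045, 0.0355]
tool_rot: [-1.857, -1.687, -0.765]
contact_force: [-1.5, -0.3, 0.8]
opening: 0.0169
grip_force: 0.4
```

Emit:
drive_tool --steps '[{"translation": [0, 0, 0], "angular": [0, 0, 0], "gripper": 0.1}, {"translation": [0, 0, 0], "angular": [0, 0, 0], "gripper": 0.1}, {"translation": [0, 0, 0], "angular": [0, 0, 0], "gripper": 0.1}]' --force 90

```text
t: 6.5
tool_pos: [0.6365, -0.0447, 0.0353]
tool_rot: [-1.857, -1.687, -0.765]
contact_force: [-0.5, -0.8, 1.2]
opening: 0.0085
grip_force: 0.6
```

```bash
python3 - <<'E'
from plan import *
p,r=pose(); g=p+r.apply([0,0,-GP]); print(p,'grasp',g,'f',ctrl.get_obs()['contact_force'],ctrl.get_obs()['wrist_torque'])
im=snap('side'); P=pts(im); z=P[...,2]
q=P[(abs(P[...,0]-.634)<.03)&(abs(P[...,1]+.054)<.03)&(z>.084)&(z<.096)]; print('pillar top now',len(q),q.mean(0).round(4))
# lift 100 mm straight up, then swing to above the cradle
Rp=Rt(YAW,45); st=plan(g+[0,0,.14],Rp,piv=GP,n=5,grip=.1)
R2=Rt(YAW,-45); st=plan(crad+[-.0,0,.13+.052],R2,start=st,piv=GP,n=14,grip=.1)
E
```

```text
[ 0.63648485 -0.04472096  0.03533277] grasp [ 0.63522993 -0.05784071  0.0485988 ] f [-0.49774162 -0.75106808  1.17841384] [-0.34057202  0.04523721  0.02667774]
pillar top now 0 [nan nan nan]
5 rows grip 0.1
{"translation":[0.49, 0.0, -0.5],"angular":[0.0, 0.0, 0.0],"gripper":0.1}
{"translation":[0.5, 0.0, -0.49],"angular":[0.0, 0.01, 0.0],"gripper":0.1}
{"translation":[0.49, 0.0, -0.5],"angular":[-0.01, 0.0, 0.0],"gripper":0.1}
{"translation":[0.5, 0.0, -0.5],"angular":[0.0, 0.01, 0.01],"gripper":0.1}
{"translation":[0.49, 0.0, -0.49],"angular":[0.0, 0.0, 0.0],"gripper":0.1}
14 rows grip 0.1
{"translation":[0.29, -0.26, 0.35],"angular":[0.0, -0.8, 0.0],"gripper":0.1}
{"translation":[0.32, -0.27, 0.32],"angular":[0.0, -0.81, 0.0],"gripper":0.1}
{"translation":[0.36, -0.26, 0.26],"angular":[0.0, -0.8, 0.0],"gripper":0.1}
{"translation":[0.38, -0.26, 0.22],"angular":[0.0, -0.8, 0.0],"gripper":0.1}
{"translation":[0.41, -0.27, 0.17],"angular":[0.0, -0.81, 0.0],"gripper":0.1}
{"translation":[0.43, -0.26, 0.12],"angular":[0.0, -0.8, 0.0],"gripper":0.1}
{"translation":[0.43, -0.26, 0.07],"angular":[0.0, -0.8, 0.0],"gripper":0.1}
{"translation":[0.44, -0.27, 0.0],"angular":[0.0, -0.81, 0.0],"gripper":0.1}
{"translation":[0.44, -0.26, -0.04],"angular":[0.0, -0.8, 0.0],"gripper":0.1}
{"translation":[0.43, -0.27, -0.1],"angular":[0.0, -0.8, 0.0],"gripper":0.1}
{"translation":[0.41, -0.26, -0.16],"angular":[0.0, -0.81, 0.0],"gripper":0.1}
{"translation":[0.4, -0.26, -0.2],"angular":[0.0, -0.8, 0.0],"gripper":0.1}
{"translation":[0.37, -0.27, -0.26],"angular":[0.0, -0.8, 0.0],"gripper":0.1}
{"translation":[0.34, -0.26, -0.3],"angular":[0.0, -0.81, 0.0],"gripper":0.1}<stdin>:4: RuntimeWarning: Mean of empty slice.
  ret = um.true_divide(
```

The opening is only 8.5 mm, so the fingers missed the pillar. I'll look.

```bash
python3 - <<'E'
from plan import *
a=load('side'); b=snap('scene'); 
A=cv2.resize(a['color'][170:330,270:450,::-1],None,fx=2.2,fy=2.2); B=cv2.resize(b['color'][130:290,180:360,::-1],None,fx=2.2,fy=2.2)
cv2.imwrite('pics/miss.png',np.hstack([A,B]))
E
```

```text
(no output)
```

View pics/miss.png

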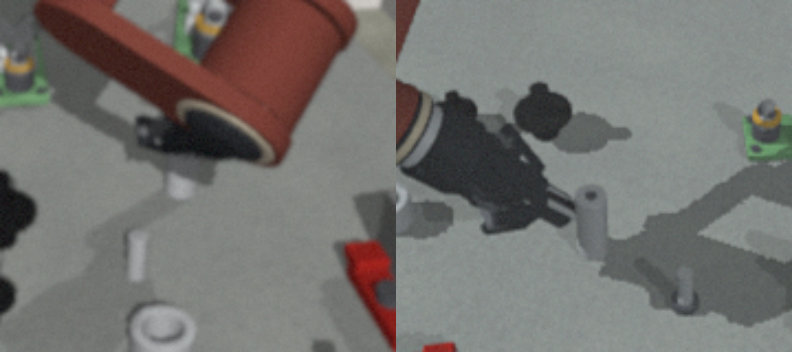

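The pillar still stands upright; the fingers closed on its near side and slid off. I'll back off, open and measure it again.

Emit:
drive_tool --steps '[{"translation": [0, 0, -0.4], "angular": [0, 0, 0], "gripper": 0.1}, {"translation": [0, 0, -0.5], "angular": [0, 0, 0], "gripper": 0.1}, {"translation": [0, 0, -0.5], "angular": [0, 0, 0], "gripper": 0.6}, {"translation": [0, 0, -0.2], "angular": [0, 0, 0], "gripper": 1}, {"translation": [0, 0, 0], "angular": [0, 0, 0], "gripper": 1}, {"translation": [0, 0, 0], "angular": [0, 0, 0], "gripper": 1}]'

```text
t: 7.35
tool_pos: [0.6317, -0.0891, 0.08]
tool_rot: [-1.856, -1.686, -0.764]
contact_force: [0.2, 0.2, -0.4]
opening: 0.0795
grip_force: 0.0
```

```bash
cat > meas.py <<'E'
from plan import *
def top(n,c,zlo,zhi,r=.05):
    im=snap(n); P=pts(im); q=P[(np.hypot(P[...,0]-c[0],P[...,1]-c[1])<r)&(P[...,2]>zlo)&(P[...,2]<zhi)]
    if len(q)<6: print(n,'few',len(q)); return
    (c0,rr)=cv2.minEnclosingCircle((q[:,:2]*1000).astype(np.float32)); print(n,len(q),'circ',np.round(c0,1),round(rr,1),'z',np.median(q[:,2]).round(4)); return np.array(c0)/1000
E
python3 - <<'E'
from meas import *
for n in('wrist','scene','side'): top(n,[.634,-.05],.085,.094,.035)
o=ctrl.get_obs(); p,r=pose(); print(p,o['opening'],np.degrees((r.inv()*Rt(YAW,45)).as_rotvec()).round(2))
E
```

```text
wrist 2173 circ [635.4 -53.6] 16.3 z 0.0899
scene 138 circ [635.9 -55.4] 16.5 z 0.0891
side few 4
[ 0.63165131 -0.08880759  0.07984437] 0.08552753615659532 [-0.18  0.14  0.02]
```

```bash
python3 - <<'E'
from meas import *
p,r=pose()
for n in('scene','side','wrist'):
    im=snap(n); P=pts(im).reshape(-1,3); L=r.inv().apply(P-p); c=im['color'].reshape(-1,3).max(1)
    k=(abs(L[:,0])<.03)&(abs(L[:,1])<.08)&(L[:,2]>-.15)&(L[:,2]<.04)&(P[:,2]>.02)&(np.hypot(P[:,0]-.635,P[:,1]+.054)>.022)
    q=L[k]; print(n,len(q)); 
    for s in(-1,1):
        a=q[(q[:,1]*s>0.02)]; 
        if len(a)>5: print('  side',s,len(a),'z max pct',np.percentile(a[:,2],[50,90,98,100]).round(4),'tip y',a[a[:,2]>np.percentile(a[:,2],90)][:,1].mean().round(4),'x',np.percentile(a[:,0],[5,95]).round(4))
    print('  tcp px',np.round(proj(im,p),1))
E
```

```text
scene 1696
  side -1 558 z max pct [-0.1083 -0.0661 -0.0553 -0.0518] tip y -0.0429 x [-0.0093  0.0155]
  side 1 895 z max pct [-0.1177 -0.0732 -0.0585 -0.0517] tip y 0.0522 x [-0.01    0.0156]
  tcp px [250.5 222.2]
side 365
  side -1 365 z max pct [-0.1195 -0.0982 -0.066  -0.0554] tip y -0.0504 x [-0.0165  0.0096]
  tcp px [357.1 234.4]
wrist 45669
  side -1 18707 z max pct [-0.1054 -0.0742 -0.0581 -0.0505] tip y -0.0441 x [-0.0039  0.0179]
  side 1 19659 z max pct [-0.106  -0.0751 -0.0584 -0.0504] tip y 0.0455 x [-0.0039  0.0179]
  tcp px [310.3 234.6]
```

All three views put the open fingertips about 51 mm behind the reported TCP, where the text says 13 mm. The reported TCP therefore looks about 38 mm off along the fingers. I'll check this with the fingers closed to the pillar's width.

Emit:
drive_tool --steps '[{"translation": [0, 0, 0], "angular": [0, 0, 0], "gripper": 0.38}, {"translation": [0, 0, 0], "angular": [0, 0, 0], "gripper": 0.38}, {"translation": [0, 0, 0], "angular": [0, 0, 0], "gripper": 0.38}, {"translation": [0, 0, 0], "angular": [0, 0, 0], "gripper": 0.38}, {"translation": [0, 0, 0], "angular": [0, 0, 0], "gripper": 0.38}]'

```text
t: 8.28
tool_pos: [0.6321, -0.0895, 0.0805]
tool_rot: [-1.857, -1.687, -0.765]
contact_force: [0.1, 0.0, 0.7]
opening: 0.0323
grip_force: 0.0
```

```bash
cat > tip.py <<'E'
from meas import *
def tip():
    p,r=pose()
    for n in('scene','side','wrist'):
        im=snap(n); P=pts(im).reshape(-1,3); L=r.inv().apply(P-p); c=im['color'].reshape(-1,3).max(1)
        k=(abs(L[:,0])<.025)&(abs(L[:,1])<.06)&(L[:,2]>-.11)&(L[:,2]<.04)&(P[:,2]>.02)&(np.hypot(P[:,0]-.635,P[:,1]+.054)>.022)
        q=L[k]
        for s in(-1,1):
            a=q[q[:,1]*s>0]
            if len(a)>5:
                e=a[a[:,2]>np.percentile(a[:,2],99)-.015]
                print(n,s,len(a),'z',np.percentile(a[:,2],[50,90,98,100]).round(4),'tip y',np.percentile(e[:,1],[5,50,95]).round(4),'x',np.percentile(e[:,0],[3,97]).round(4))
E
python3 - <<'E'
from tip import *
tip(); print(ctrl.get_obs()['opening'],ctrl.grip_point_offset)
E
```

```text
scene -1 399 z [-0.0836 -0.0495 -0.0415 -0.0384] tip y [-0.0237 -0.0159 -0.0138] x [-0.0117  0.011 ]
scene 1 440 z [-0.0898 -0.0516 -0.0414 -0.0397] tip y [0.0188 0.0249 0.0313] x [-0.0074  0.0107]
side -1 131 z [-0.0922 -0.0579 -0.0492 -0.046 ] tip y [-0.029  -0.0226 -0.0172] x [-0.011  -0.0063]
wrist -1 12477 z [-0.094  -0.0661 -0.0479 -0.0371] tip y [-0.0281 -0.018  -0.0156] x [-0.0089  0.0118]
wrist 1 12436 z [-0.094  -0.0661 -0.0479 -0.0376] tip y [0.0167 0.0191 0.0291] x [-0.0087  0.0117]
0.0324831426003658 0.0187
```

Confirmed: at 32 mm opening the real fingertips lie about 38 mm behind the reported TCP. From here I use 56 mm, not 18.7 mm, as the grasp-point offset.

```bash
cat >> plan.py <<'E'
GP=.056
pil=np.array([.635,-.0542,0])
E
python3 - <<'E'
from plan import *
st=plan(pil+[0,0,.046],Rt(YAW,45),piv=GP,n=5)
E
```

```text
5 rows grip 1
{"translation":[0.0, 0.0, 0.53],"angular":[0.0, 0.0, 0.0],"gripper":1}
{"translation":[0.01, 0.0, 0.52],"angular":[-0.01, 0.01, 0.0],"gripper":1}
{"translation":[0.0, -0.01, 0.53],"angular":[0.0, 0.0, 0.0],"gripper":1}
{"translation":[0.01, 0.0, 0.53],"angular":[0.0, 0.01, 0.0],"gripper":1}
{"translation":[0.0, 0.0, 0.53],"angular":[0.0, 0.0, 0.01],"gripper":1}
```

Emit:
drive_tool --steps '[{"translation": [0, 0, 0], "angular": [0, 0, 0], "gripper": 1}, {"translation": [0, 0, 0], "angular": [0, 0, 0], "gripper": 1}, {"translation": [0, 0, 0.5], "angular": [0, 0, 0], "gripper": 1}, {"translation": [0, 0, 0.5], "angular": [0, 0, 0], "gripper": 1}, {"translation": [0.01, 0, 0.55], "angular": [0, 0, 0], "gripper": 1}, {"translation": [0.01, 0, 0.55], "angular": [0, 0, 0], "gripper": 1}, {"translation": [0, 0, 0.55], "angular": [0, 0, 0], "gripper": 1}, {"translation": [0, 0, 0], "angular": [0, 0, 0], "gripper": 1}]'

```text
t: 9.43
tool_pos: [0.6376, -0.0124, 0.0038]
tool_rot: [-1.854, -1.685, -0.761]
contact_force: [-0.3, -0.3, 0.8]
opening: 0.0851
grip_force: 0.0
```

```bash
python3 - <<'E'
from meas import *
p,r=pose(); print('grasp',p+r.apply([0,0,-GP]),'f',ctrl.get_obs()['contact_force'])
top('scene',[.635,-.05],.085,.094,.035)
st=plan(pil+[0,0,.046],Rt(YAW,45),piv=GP,n=1)
E
```

```text
grasp [ 0.63410377 -0.05178311  0.04347882] f [-0.27257648 -0.30178938  0.78674107]
scene 136 circ [636.2 -54.4] 16.5 z 0.0894
1 rows grip 1
{"translation":[0.0, 0.01, -0.05],"angular":[-0.03, 0.02, 0.0],"gripper":1}
```

Emit:
drive_tool --steps '[{"translation": [0, 0.01, -0.05], "angular": [-0.02, 0, 0], "gripper": 0.6}, {"translation": [0, 0, 0], "angular": [0, 0, 0], "gripper": 0.4}, {"translation": [0, 0, 0], "angular": [0, 0, 0], "gripper": 0.3}, {"translation": [0, 0, 0], "angular": [0, 0, 0], "gripper": 0.2}, {"translation": [0, 0, 0], "angular": [0, 0, 0], "gripper": 0.2}, {"translation": [0, 0, 0], "angular": [0, 0, 0], "gripper": 0.2}, {"translation": [0, 0, 0], "angular": [0, 0, 0], "gripper": 0.2}]' --force 90

```text
t: 10.35
tool_pos: [0.6398, -0.0165, 0.0082]
tool_rot: [-1.859, -1.687, -0.768]
contact_force: [-2.6, -3.3, 5.6]
opening: 0.0299
grip_force: 88.6
```

```bash
python3 - <<'E'
from meas import *
p,r=pose(); g=p+r.apply([0,0,-GP]); o=ctrl.get_obs(); print('grasp',g,'f',o['contact_force'],o['opening'],o['grip_force'])
top('scene',[.635,-.05],.085,.094,.035)
st=plan(g+[0,0,.15],r,piv=GP,n=6,grip=.2)
st=plan(crad+[0,0,.13+.052],Rt(YAW,-45),start=st,piv=GP,n=14,grip=.2)
E
```

```text
grasp [ 0.63583589 -0.05579061  0.04795337] f [-2.5550294  -3.25089141  5.62333923] 0.029880557712202736 88.57739925384521
scene 155 circ [634.  -62.2] 25.4 z 0.0892
6 rows grip 0.2
{"translation":[0.44, 0.0, -0.44],"angular":[0.0, 0.0, 0.0],"gripper":0.2}
{"translation":[0.44, 0.0, -0.45],"angular":[0.0, 0.0, 0.0],"gripper":0.2}
{"translation":[0.44, 0.0, -0.44],"angular":[0.0, 0.0, 0.0],"gripper":0.2}
{"translation":[0.44, 0.0, -0.44],"angular":[0.0, 0.0, 0.0],"gripper":0.2}
{"translation":[0.44, 0.01, -0.45],"angular":[0.0, 0.0, 0.0],"gripper":0.2}
{"translation":[0.44, 0.0, -0.44],"angular":[0.0, 0.0, 0.0],"gripper":0.2}
14 rows grip 0.2
{"translation":[0.17, -0.26, 0.35],"angular":[0.0, -0.8, 0.0],"gripper":0.2}
{"translation":[0.21, -0.27, 0.32],"angular":[0.0, -0.8, 0.0],"gripper":0.2}
{"translation":[0.24, -0.26, 0.27],"angular":[0.0, -0.81, 0.0],"gripper":0.2}
{"translation":[0.27, -0.27, 0.23],"angular":[0.0, -0.8, 0.0],"gripper":0.2}
{"translation":[0.3, -0.26, 0.18],"angular":[0.01, -0.8, 0.0],"gripper":0.2}
{"translation":[0.31, -0.27, 0.12],"angular":[0.0, -0.8, 0.0],"gripper":0.2}
{"translation":[0.33, -0.26, 0.08],"angular":[0.0, -0.8, 0.0],"gripper":0.2}
{"translation":[0.33, -0.27, 0.02],"angular":[0.0, -0.81, 0.0],"gripper":0.2}
{"translation":[0.33, -0.26, -0.04],"angular":[0.0, -0.8, 0.0],"gripper":0.2}
{"translation":[0.32, -0.26, -0.09],"angular":[0.0, -0.8, 0.0],"gripper":0.2}
{"translation":[0.32, -0.27, -0.15],"angular":[0.0, -0.8, 0.0],"gripper":0.2}
{"translation":[0.29, -0.26, -0.19],"angular":[0.0, -0.8, 0.0],"gripper":0.2}
{"translation":[0.27, -0.27, -0.24],"angular":[0.0, -0.8, 0.0],"gripper":0.2}
{"translation":[0.25, -0.26, -0.3],"angular":[0.01, -0.81, 0.0],"gripper":0.2}
```

Emit:
drive_tool --steps '[{"translation": [0.3, 0, -0.3], "angular": [0, 0, 0], "gripper": 0.2}, {"translation": [0.44, 0, -0.44], "angular": [0, 0, 0], "gripper": 0.2}, {"translation": [0.44, 0, -0.44], "angular": [0, 0, 0], "gripper": 0.2}, {"translation": [0.44, 0, -0.44], "angular": [0, 0, 0], "gripper": 0.2}, {"translation": [0.44, 0, -0.44], "angular": [0, 0, 0], "gripper": 0.2}, {"translation": [0.44, 0, -0.44], "angular": [0, 0, 0], "gripper": 0.2}, {"translation": [0, 0, 0], "angular": [0, 0, 0], "gripper": 0.2}]'

```text
t: 11.28
tool_pos: [0.641, -0.0162, 0.1521]
tool_rot: [-1.86, -1.691, -0.772]
contact_force: [0.1, 0.0, -3.7]
opening: 0.0298
grip_force: 89.3
```

Emit:
drive_tool --steps '[{"translation": [0.17, -0.26, 0.35], "angular": [0, -0.8, 0], "gripper": 0.2}, {"translation": [0.21, -0.26, 0.32], "angular": [0, -0.8, 0], "gripper": 0.2}, {"translation": [0.24, -0.26, 0.27], "angular": [0, -0.8, 0], "gripper": 0.2}, {"translation": [0.27, -0.26, 0.23], "angular": [0, -0.8, 0], "gripper": 0.2}, {"translation": [0.3, -0.26, 0.18], "angular": [0, -0.8, 0], "gripper": 0.2}, {"translation": [0.31, -0.26, 0.12], "angular": [0, -0.8, 0], "gripper": 0.2}, {"translation": [0.33, -0.26, 0.08], "angular": [0, -0.8, 0], "gripper": 0.2}]'

```text
t: 12.15
tool_pos: [0.575, 0.089, 0.1234]
tool_rot: [2.327, 2.109, -0.004]
contact_force: [-0.9, -0.8, -3.7]
opening: 0.0298
grip_force: 89.2
```

Emit:
drive_tool --steps '[{"translation": [0.33, -0.26, 0.02], "angular": [0, -0.8, 0], "gripper": 0.2}, {"translation": [0.33, -0.26, -0.04], "angular": [0, -0.8, 0], "gripper": 0.2}, {"translation": [0.32, -0.26, -0.09], "angular": [0, -0.8, 0], "gripper": 0.2}, {"translation": [0.32, -0.26, -0.15], "angular": [0, -0.8, 0], "gripper": 0.2}, {"translation": [0.29, -0.26, -0.19], "angular": [0, -0.8, 0], "gripper": 0.2}, {"translation": [0.27, -0.26, -0.24], "angular": [0, -0.8, 0], "gripper": 0.2}, {"translation": [0.25, -0.26, -0.3], "angular": [0, -0.8, 0], "gripper": 0.2}, {"translation": [0, 0, 0], "angular": [0, 0, 0], "gripper": 0.2}]'

```text
t: 13.15
tool_pos: [0.5114, 0.1939, 0.1298]
tool_rot: [1.856, 1.691, -0.77]
contact_force: [0.6, 0.2, -4.3]
opening: 0.0299
grip_force: 89.5
```

```bash
cat > pilm.py <<'E'
from meas import *
def pilpose(names=('scene','side','wrist'),zlo=.1,zhi=.3):
    p,r=pose(); g=p+r.apply([0,0,-GP]); print('grasp',g.round(4))
    for n in names:
        im=snap(n); P=pts(im).reshape(-1,3); c=im['color'].reshape(-1,3).astype(int)
        k=(np.linalg.norm(P-g,axis=1)<.06)&(c.max(1)>60)&(c.max(1)-c.min(1)<30)
        q=P[k]
        if len(q)<20: print(n,len(q)); continue
        m=q.mean(0); d=np.linalg.svd(q-m,full_matrices=False)[2][0]; d*=np.sign(d[1]); t=(q-m)@d; lo,hi=np.percentile(t,[.5,99.5])
        print(n,len(q),'axis',d.round(3),'yaw',np.degrees(np.arctan2(d[1],d[0])).round(1),'pitch',np.degrees(np.arcsin(d[2])).round(1),'len',(hi-lo).round(4),'mid',(m+d*(lo+hi)/2).round(4),'zmax',np.percentile(q[:,2],99).round(4))
E
python3 - <<'E'
from pilm import *
p,r=pose(); print(p,ctrl.get_obs()['q'].round(2),np.degrees((r.inv()*Rt(YAW,-45)).as_rotvec()).round(2),ctrl.get_obs()['opening'],'target',crad)
pilpose()
im=load('wrist'); np.savez('/tmp/w4.npz',**im); A=load('side'); W=im
E
```

```text
[0.51137929 0.1939222  0.12976901] [ 0.55  0.3   1.6  -0.6   1.74  0.7 ] [-0.09 -0.18  0.32] 0.029895913057050246 target [0.51522597 0.23035637 0.        ]
grasp [0.5153 0.2332 0.1695]
scene 572 axis [-0.024  0.916  0.399] yaw 91.5 pitch 23.5 len 0.0968 mid [0.5221 0.2267 0.1817] zmax 0.2178
side 507 axis [0.081 0.954 0.287] yaw 85.2 pitch 16.7 len 0.0924 mid [0.5148 0.2241 0.1801] zmax 0.213
wrist 13419 axis [ 0.133  0.967 -0.218] yaw 82.2 pitch -12.6 len 0.0888 mid [0.5161 0.235  0.1809] zmax 0.1933
```

```bash
python3 - <<'E'
from h import *
a=load('side');b=load('scene');w=load('wrist')
from plan import proj as pr
u,v=map(int,pr(a,[.515,.232,.17])); x,y=map(int,pr(b,[.515,.232,.17]))
A=cv2.resize(a['color'][v-60:v+60,u-60:u+60,::-1],(300,300)); B=cv2.resize(b['color'][y-60:y+60,x-60:x+60,::-1],(300,300)); 
W=cv2.resize(w['color'][100:340,180:460,::-1],(350,300)); cv2.imwrite('pics/hold.png',cv2.resize(np.hstack([A,B,W]),(800,253)))
E
```

```text
(no output)
```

View pics/hold.png

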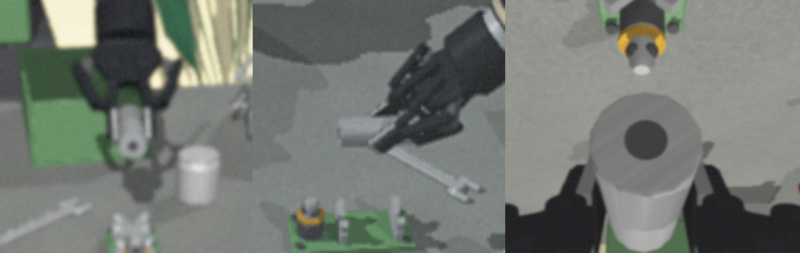

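The pillar is held level with its stud-side end face towards the wrist camera. I'll fit that face for the axis and centre.

```bash
python3 - <<'E'
from meas import *
im=load('wrist'); P=pts(im).reshape(-1,3); p,r=pose(); g=p+r.apply([0,0,-GP])
f0=g-.045*ux; q=P[np.linalg.norm(P-f0,axis=1)<.022]
n=-ux
for _ in range(15):
    d=(q-f0)@n; s=np.median(d[d>np.percentile(d,60)]); k=abs(d-s)<.002; c=q[k].mean(0)
    nn=np.linalg.svd(q[k]-c,full_matrices=False)[2][2]; n=nn*np.sign(nn@-ux)
    k=abs((q-c)@n)<.0015
ax=-n; F=q[k]; e1=np.cross([0,0,1.],ax); e1/=np.linalg.norm(e1); e2=np.cross(ax,e1)
uv=np.c_[(F-c)@e1,(F-c)@e2].astype(np.float32)*1000; (c2,rr)=cv2.minEnclosingCircle(uv); fc=c+e1*c2[0]/1000+e2*c2[1]/1000
print(k.sum(),'axis',ax.round(3),'yaw',np.degrees(np.arctan2(ax[1],ax[0])).round(2),'pitch',np.degrees(np.arcsin(ax[2])).round(2),'r',rr,'face',fc.round(4),'mid',(fc+ax*.045).round(4),'rel g',(fc+ax*.045-g).round(4))
# bottom: refresh stud from this view too
z=P[:,2]; s=(np.hypot(P[:,0]-.508,P[:,1]-.1587)<.02)&(z>.06)&(z<.068); print('stud',s.sum(),cv2.minEnclosingCircle((P[s][:,:2]*1000).astype(np.float32)),P[s].mean(0))
E
```

```text
54 axis [0.158 0.967 0.199] yaw 80.7 pitch 11.49 r 13.82556438446045 face [0.5114 0.1908 0.1767] mid [0.5185 0.2343 0.1857] rel g [0.0014 0.0034 0.0131]
stud 332 ((508.2674255371094, 163.0717315673828), 8.806941986083984) [0.50853113 0.16531704 0.06329528]
```

```bash
cat > face.py <<'E'
from meas import *
def face(im,f0,sgn=-1,rad=.03):
    P=pts(im).reshape(-1,3); c8=im['color'].reshape(-1,3).max(1); q=P[(np.linalg.norm(P-f0,axis=1)<rad)&(c8>50)]
    rng=np.random.default_rng(0); best=(0,)
    for _ in range(3000):
        a=q[rng.integers(len(q),size=3)]; n=np.cross(a[1]-a[0],a[2]-a[0]); l=np.linalg.norm(n)
        if l<4e-5: continue
        n/=l; n*=np.sign(n@(sgn*ux))
        if n@(sgn*ux)<.8: continue
        k=abs((q-a[0])@n)<.0012
        if k.sum()>best[0]: best=(k.sum(),k)
    F=q[best[1]]; c=F.mean(0); n=np.linalg.svd(F-c,full_matrices=False)[2][2]; n*=np.sign(n@ux)
    e1=np.cross([0,0,1.],n); e1/=np.linalg.norm(e1); e2=np.cross(n,e1)
    (c2,rr)=cv2.minEnclosingCircle((np.c_[(F-c)@e1,(F-c)@e2]*1000).astype(np.float32)); fc=c+e1*c2[0]/1000+e2*c2[1]/1000
    mid=fc-sgn*n*.045
    print(len(q),best[0],'yaw',np.degrees(np.arctan2(n[1],n[0])).round(2),'pitch',np.degrees(np.arcsin(n[2])).round(2),'r',round(rr,1),'face',fc.round(4),'mid',mid.round(4)); return n,mid
E
python3 - <<'E'
from face import *
p,r=pose(); g=p+r.apply([0,0,-GP]); print(g)
face(load('wrist'),g-.045*ux); face(load('side'),g-.045*ux)
E
```

```text
[0.51709385 0.23092662 0.1725229 ]
555 71 yaw 71.78 pitch -34.85 r 15.4 face [0.5135 0.1992 0.1739] mid [0.5251 0.2342 0.1482]
185 78 yaw 81.42 pitch 1.52 r 16.0 face [0.5116 0.1851 0.169 ] mid [0.5183 0.2296 0.1702]
```

```bash
python3 - <<'E'
from face import *
p,r=pose(); g=p+r.apply([0,0,-GP]); print(g)
st=plan(g+[-.002,0,-.113],Rt(YAW,-45),piv=GP,n=7,grip=.2)
E
```

```text
[0.51709385 0.23092662 0.1725229 ]
7 rows grip 0.2
{"translation":[0.28, -0.01, 0.29],"angular":[0.0, 0.0, 0.0],"gripper":0.2}
{"translation":[0.29, 0.0, 0.28],"angular":[0.0, -0.01, 0.0],"gripper":0.2}
{"translation":[0.28, -0.01, 0.29],"angular":[0.0, 0.0, 0.0],"gripper":0.2}
{"translation":[0.28, -0.01, 0.29],"angular":[0.0, -0.01, 0.0],"gripper":0.2}
{"translation":[0.28, -0.01, 0.28],"angular":[0.0, 0.0, 0.0],"gripper":0.2}
{"translation":[0.29, 0.0, 0.29],"angular":[0.0, -0.01, 0.0],"gripper":0.2}
{"translation":[0.28, -0.01, 0.29],"angular":[0.0, 0.0, 0.0],"gripper":0.2}
```

Emit:
drive_tool --steps '[{"translation": [0.28, -0.01, 0.28], "angular": [0, 0, 0], "gripper": 0.2}, {"translation": [0.28, -0.01, 0.28], "angular": [0, 0, 0], "gripper": 0.2}, {"translation": [0.28, -0.01, 0.28], "angular": [0, 0, 0], "gripper": 0.2}, {"translation": [0.28, -0.01, 0.28], "angular": [0, 0, 0], "gripper": 0.2}, {"translation": [0.28, -0.01, 0.28], "angular": [0, 0, 0], "gripper": 0.2}, {"translation": [0.28, 0, 0.28], "angular": [0, 0, 0], "gripper": 0.2}, {"translation": [0.28, 0, 0.28], "angular": [0, 0, 0], "gripper": 0.2}, {"translation": [0, 0, 0], "angular": [0, 0, 0], "gripper": 0.2}]'

```text
t: 14.3
tool_pos: [0.5105, 0.192, 0.0207]
tool_rot: [1.858, 1.686, -0.769]
contact_force: [-0.7, -0.1, -3.3]
opening: 0.03
grip_force: 89.5
```

```bash
python3 - <<'E'
from face import *
p,r=pose(); g=p+r.apply([0,0,-GP]); print(g,ctrl.get_obs()['contact_force'])
for n in('side','scene'):
    im=snap(n)
    if n=='side': face(im,g-.045*ux)
    P=pts(im).reshape(-1,3); c=im['color'].reshape(-1,3).astype(int); L=(P-g); a=L@ux
    for lo,hi in((-.046,-.025),(.025,.046)):
        k=(a>lo)&(a<hi)&(abs(L[:,2])<.03)&(np.abs(L@np.cross([0,0,1],ux))<.02)&(c.max(1)>70); print(n,k.sum(),'a',lo,'zmax',np.percentile(P[k][:,2],[90,98]).round(4) if k.sum()>5 else '')
E
```

```text
[0.5144122  0.23136523 0.06041989] [-0.69847554 -0.10641795 -3.264503  ]
212 52 yaw 88.95 pitch -0.23 r 15.2 face [0.5104 0.1844 0.0602] mid [0.5112 0.2294 0.06  ]
side 105 a -0.046 zmax [0.0733 0.0745]
side 31 a 0.025 zmax [0.0744 0.0748]
scene 113 a -0.046 zmax [0.0736 0.0754]
scene 17 a 0.025 zmax [0.0739 0.0799]
```

Emit:
drive_tool --steps '[{"translation": [0.04, 0, 0.04], "angular": [0, 0, 0], "gripper": 0.2}, {"translation": [0.04, 0, 0.04], "angular": [0, 0, 0], "gripper": 0.2}, {"translation": [0.02, 0, 0.02], "angular": [0, 0, 0], "gripper": 0.2}, {"translation": [0.01, 0, 0.01], "angular": [0, 0, 0], "gripper": 0.2}, {"translation": [0, 0, 0], "angular": [0, 0, 0], "gripper": 0.2}, {"translation": [0, 0, 0], "angular": [0, 0, 0], "gripper": 0.2}]'

```text
t: 15.15
tool_pos: [0.5116, 0.1927, 0.0163]
tool_rot: [1.859, 1.685, -0.765]
contact_force: [-0.7, 0.2, -4.5]
opening: 0.0298
grip_force: 89.5
```

Emit:
drive_tool --steps '[{"translation": [0.02, 0, 0.02], "angular": [0, 0, 0], "gripper": 0.2}, {"translation": [0.02, 0, 0.02], "angular": [0, 0, 0], "gripper": 0.2}, {"translation": [0.02, 0, 0.02], "angular": [0, 0, 0], "gripper": 0.2}, {"translation": [0, 0, 0], "angular": [0, 0, 0], "gripper": 0.2}]'

```text
t: 15.65
tool_pos: [0.5117, 0.1925, 0.0158]
tool_rot: [1.859, 1.681, -0.767]
contact_force: [-5.7, 0.4, 9.8]
opening: 0.0296
grip_force: 90.7
```

Contact made (about 13 N on the saddles). Releasing.

Emit:
drive_tool --steps '[{"translation": [0, 0, 0], "angular": [0, 0, 0], "gripper": 0.45}, {"translation": [0, 0, 0], "angular": [0, 0, 0], "gripper": 0.6}, {"translation": [0, 0, 0], "angular": [0, 0, 0], "gripper": 0.7}, {"translation": [0, 0, 0], "angular": [0, 0, 0], "gripper": 0.7}]'

```text
t: 16.15
tool_pos: [0.5116, 0.1926, 0.0128]
tool_rot: [1.859, 1.685, -0.765]
contact_force: [-0.4, 0.1, 0.7]
opening: 0.0602
grip_force: 0.0
```

Emit:
drive_tool --steps '[{"translation": [0, 0, -0.3], "angular": [0, 0, 0], "gripper": 0.7}, {"translation": [0, 0, -0.6], "angular": [0, 0, 0], "gripper": 0.7}, {"translation": [0, 0, -0.8], "angular": [0, 0, 0], "gripper": 0.7}, {"translation": [0, 0, -0.9], "angular": [0, 0, 0], "gripper": 0.7}, {"translation": [0, 0, -0.9], "angular": [0, 0, 0], "gripper": 0.7}, {"translation": [0, 0, 0], "angular": [0, 0, 0], "gripper": 0.7}]'

```text
t: 16.9
tool_pos: [0.5228, 0.2937, 0.1154]
tool_rot: [1.86, 1.686, -0.756]
contact_force: [-0.2, -0.0, 0.1]
opening: 0.0599
grip_force: 0.0
```

```bash
cat > lay.py <<'E'
from meas import *
uy=np.cross([0,0,1],ux)
def lay():
    for n in('wrist','side','scene'):
        im=snap(n); P=pts(im).reshape(-1,3); L=P-crad; a=L@ux; b=L@uy
        q=(abs(a)<.055)&(abs(b)<.025)&(P[:,2]>.059)&(P[:,2]<.085)
        if q.sum()<20: print(n,q.sum()); continue
        d=np.polyfit(a[q],b[q],1); k=q&(P[:,2]>np.percentile(P[q][:,2],60)); zf=np.polyfit(a[k],P[k][:,2],1); print(n,q.sum(),'along ends',np.percentile(a[q],[.5,99.5]).round(4),'across',np.percentile(b[q],[1,99]).round(4),'yaw',np.degrees(d[0]).round(1),'pitch',np.degrees(zf[0]).round(1),'ztop',np.percentile(P[q][:,2],95).round(4))
        s=(np.hypot(P[:,0]-stud[0],P[:,1]-stud[1])<.016)&(P[:,2]>.0595)&(P[:,2]<.069)&(a<-.05)
        if s.sum()>5: print('   stud',s.sum(),[np.round(x,1) for x in cv2.minEnclosingCircle((P[s][:,:2]*1000).astype(np.float32))],P[s].mean(0).round(4))
E
python3 - <<'E'
from lay import *
lay(); p,r=pose(); print(p)
# to above keeper with tool down
st=plan(p+[-.0,-.03,.08],Rt(YAW,-20),n=4,piv=GP,grip=.7) if 0 else None
g=p+r.apply([0,0,-GP])
st=plan(np.r_[.47,.10,.25],Rt(YAW,0),n=8,piv=GP,grip=.7); st=plan(keep+[0,0,.16],Rt(YAW,0),start=st,n=6,piv=GP,grip=.7)
E
```

```text
wrist 2349 along ends [-0.0431  0.0462] across [-0.0128  0.0144] yaw 0.1 pitch -0.0 ztop 0.068
   stud 163 [array([508.5, 163.4]), np.float64(8.8)] [0.5085 0.1659 0.0631]
side 190 along ends [-0.0491  0.0441] across [-0.0132  0.0141] yaw 0.7 pitch 0.1 ztop 0.0686
   stud 28 [array([508.2, 159.4]), np.float64(9.0)] [0.508  0.1579 0.0628]
scene 288 along ends [-0.0469  0.0424] across [-0.0155  0.0094] yaw -0.6 pitch -0.3 ztop 0.0682
   stud 31 [array([511. , 159.1]), np.float64(8.4)] [0.5118 0.1592 0.0626]
[0.52051954 0.29015375 0.11125046]
8 rows grip 0.7
{"translation":[-0.6, -0.1, 0.29],"angular":[0.0, 0.7, 0.0],"gripper":0.7}
{"translation":[-0.62, -0.1, 0.21],"angular":[0.0, 0.7, 0.0],"gripper":0.7}
{"translation":[-0.65, -0.1, 0.14],"angular":[0.0, 0.7, 0.0],"gripper":0.7}
{"translation":[-0.65, -0.1, 0.07],"angular":[0.0, 0.7, 0.0],"gripper":0.7}
{"translation":[-0.66, -0.1, -0.02],"angular":[0.0, 0.7, 0.0],"gripper":0.7}
{"translation":[-0.65, -0.09, -0.09],"angular":[0.0, 0.7, 0.0],"gripper":0.7}
{"translation":[-0.64, -0.1, -0.16],"angular":[0.0, 0.71, 0.0],"gripper":0.7}
{"translation":[-0.62, -0.1, -0.25],"angular":[0.0, 0.7, 0.0],"gripper":0.7}
6 rows grip 0.7
{"translation":[-0.81, -0.01, 0.37],"angular":[0.0, 0.0, 0.0],"gripper":0.7}
{"translation":[-0.81, 0.0, 0.38],"angular":[0.0, 0.0, 0.0],"gripper":0.7}
{"translation":[-0.81, -0.01, 0.37],"angular":[0.0, 0.0, 0.0],"gripper":0.7}
{"translation":[-0.8, 0.0, 0.38],"angular":[0.0, 0.0, 0.0],"gripper":0.7}
{"translation":[-0.81, -0.01, 0.37],"angular":[0.0, 0.0, 0.0],"gripper":0.7}
{"translation":[-0.81, -0.01, 0.38],"angular":[0.0, 0.0, 0.0],"gripper":0.7}
```

The pillar lies in both saddles: top at 68 mm, yaw under 1°, centred within about 2.5 mm, fingers off. Now to the keeper, with a look at the stud from above on the way.

Emit:
drive_tool --steps '[{"translation": [-0.6, -0.1, 0.29], "angular": [0, 0.7, 0], "gripper": 0.7}, {"translation": [-0.62, -0.1, 0.21], "angular": [0, 0.7, 0], "gripper": 0.7}, {"translation": [-0.65, -0.1, 0.14], "angular": [0, 0.7, 0], "gripper": 0.7}, {"translation": [-0.65, -0.1, 0.07], "angular": [0, 0.7, 0], "gripper": 0.7}, {"translation": [-0.66, -0.1, -0.02], "angular": [0, 0.7, 0], "gripper": 0.7}, {"translation": [-0.65, -0.1, -0.09], "angular": [0, 0.7, 0], "gripper": 0.7}, {"translation": [-0.64, -0.1, -0.16], "angular": [0, 0.7, 0], "gripper": 0.7}, {"translation": [-0.62, -0.1, -0.25], "angular": [0, 0.7, 0], "gripper": 0.7}]'

```text
t: 18.05
tool_pos: [0.4687, 0.0993, 0.1936]
tool_rot: [-2.326, -2.108, -0.002]
contact_force: [0.7, -1.0, 0.2]
opening: 0.06
grip_force: 0.0
```

Emit:
drive_tool --steps '[{"translation": [0, 0, 0], "angular": [0, 0, 0], "gripper": 0.7}, {"translation": [0, 0, 0], "angular": [0, 0, 0], "gripper": 0.7}, {"translation": [0, 0, 0], "angular": [0, 0, 0], "gripper": 0.7}]'

```text
t: 18.42
tool_pos: [0.4696, 0.1013, 0.1935]
tool_rot: [-2.325, -2.111, 0.002]
contact_force: [0.1, 0.5, -0.1]
opening: 0.06
grip_force: 0.0
```

```bash
python3 - <<'E'
from lay import *
lay(); p,r=pose(); print(p,p+r.apply([0,0,-GP]))
im=load('wrist'); P=pts(im); h=cv2.cvtColor(im['color'],cv2.COLOR_RGB2HSV); o=(h[...,0]>8)&(h[...,0]<25)&(h[...,1]>110)&(abs(P[...,2]-.0435)<.002)&(np.hypot(P[...,0]-.508,P[...,1]-.159)<.03)
print('collar',o.sum(),cv2.minEnclosingCircle((P[o][:,:2]*1000).astype(np.float32)))
st=plan(keep+[0,0,.16],Rt(YAW,0),n=7,piv=GP,grip=.7)
E
```

```text
wrist 2724 along ends [-0.045  0.014] across [-0.013   0.0143] yaw 0.2 pitch -0.0 ztop 0.0682
   stud 334 [array([508., 162.]), np.float64(8.9)] [0.5077 0.162  0.0635]
side 196 along ends [-0.0479  0.0421] across [-0.0134  0.0141] yaw 0.7 pitch -0.4 ztop 0.0689
   stud 25 [array([508. , 161.6]), np.float64(10.5)] [0.5081 0.1581 0.0632]
scene 281 along ends [-0.047   0.0425] across [-0.0148  0.0099] yaw -0.6 pitch -0.0 ztop 0.0684
   stud 27 [array([509.7, 159.6]), np.float64(8.4)] [0.5107 0.1592 0.0628]
[0.46992313 0.1014143  0.19409463] [0.46994384 0.10141562 0.25009462]
collar 571 ((507.9970703125, 161.98318481445312), 16.731704711914062)
7 rows grip 0.7
{"translation":[-0.7, -0.01, 0.32],"angular":[0.0, 0.0, 0.0],"gripper":0.7}
{"translation":[-0.7, 0.0, 0.32],"angular":[0.0, 0.0, 0.0],"gripper":0.7}
{"translation":[-0.69, -0.01, 0.33],"angular":[0.0, 0.0, 0.01],"gripper":0.7}
{"translation":[-0.7, 0.0, 0.32],"angular":[0.0, 0.0, 0.0],"gripper":0.7}
{"translation":[-0.7, 0.0, 0.32],"angular":[0.0, 0.0, 0.0],"gripper":0.7}
{"translation":[-0.7, -0.01, 0.32],"angular":[0.0, 0.0, 0.0],"gripper":0.7}
{"translation":[-0.7, 0.0, 0.32],"angular":[0.0, 0.0, 0.0],"gripper":0.7}
```

The stud and collar agree at (0.508, 0.162) from directly above. On to the keeper.

Emit:
drive_tool --steps '[{"translation": [-0.7, 0, 0.32], "angular": [0, 0, 0], "gripper": 0.7}, {"translation": [-0.7, 0, 0.32], "angular": [0, 0, 0], "gripper": 0.7}, {"translation": [-0.7, 0, 0.32], "angular": [0, 0, 0], "gripper": 0.7}, {"translation": [-0.7, 0, 0.32], "angular": [0, 0, 0], "gripper": 0.7}, {"translation": [-0.7, 0, 0.32], "angular": [0, 0, 0], "gripper": 0.7}, {"translation": [-0.7, 0, 0.32], "angular": [0, 0, 0], "gripper": 0.7}, {"translation": [-0.7, 0, 0.32], "angular": [0, 0, 0], "gripper": 0.7}, {"translation": [0, 0, 0], "angular": [0, 0, 0], "gripper": 0.7}]'

```text
t: 19.58
tool_pos: [0.4503, -0.0947, 0.1038]
tool_rot: [-2.328, -2.107, 0.001]
contact_force: [0.4, -1.1, 1.0]
opening: 0.0602
grip_force: 0.0
```

Emit:
drive_tool --steps '[{"translation": [0, 0, 0], "angular": [0, 0, 0], "gripper": 0.7}, {"translation": [0, 0, 0], "angular": [0, 0, 0], "gripper": 0.7}]'

```text
t: 19.82
tool_pos: [0.4518, -0.0937, 0.1058]
tool_rot: [2.325, 2.111, 0.003]
contact_force: [-0.2, -0.0, -0.8]
opening: 0.0601
grip_force: 0.0
```

```bash
python3 - <<'E'
from meas import *
p,r=pose(); print(p,p+r.apply([0,0,-GP]))
top('wrist',keep,.066,.075,.03); top('wrist',keep,.032,.038,.045)
im=load('wrist'); P=pts(im).reshape(-1,3); L=r.inv().apply(P-p)
k=(abs(L[:,0])<.025)&(abs(L[:,1])<.06)&(L[:,2]>-.11)&(P[:,2]>.075)
for s in(-1,1):
    a=L[k&(L[:,1]*s>0)]; print(s,len(a),'z',np.percentile(a[:,2],[90,98,100]).round(4),'y tip',np.percentile(a[a[:,2]>-.06][:,1],[5,50,95]).round(4),'x',np.percentile(a[a[:,2]>-.06][:,0],[2,98]).round(4))
st=plan([.4495,-.0928,.058],Rt(YAW,0),n=5,piv=GP,grip=.7)
E
```

```text
[ 0.45177305 -0.09368439  0.10580753] [ 0.45165427 -0.09368887  0.16180741]
wrist 945 circ [450.2 -92.6] 11.3 z 0.071
wrist 5239 circ [449.9 -92.6] 34.0 z 0.0351
-1 11614 z [-0.0644 -0.0502 -0.0421] y tip [-0.0413 -0.0296 -0.0293] x [-0.0095  0.012 ]
1 11366 z [-0.064  -0.05   -0.0421] y tip [0.0301 0.0304 0.0423] x [-0.0095  0.0119]
5 rows grip 0.7
{"translation":[0.0, -0.01, 0.52],"angular":[0.0, 0.0, 0.0],"gripper":0.7}
{"translation":[0.01, -0.01, 0.52],"angular":[0.01, 0.0, 0.0],"gripper":0.7}
{"translation":[0.0, -0.02, 0.52],"angular":[0.0, 0.0, 0.01],"gripper":0.7}
{"translation":[0.01, -0.01, 0.52],"angular":[0.0, 0.0, 0.0],"gripper":0.7}
{"translation":[0.0, -0.01, 0.51],"angular":[0.0, 0.0, 0.0],"gripper":0.7}
```

Emit:
drive_tool --steps '[{"translation": [0, -0.02, 0.52], "angular": [0, 0, 0], "gripper": 0.7}, {"translation": [0, -0.01, 0.52], "angular": [0, 0, 0], "gripper": 0.7}, {"translation": [0, -0.01, 0.52], "angular": [0, 0, 0], "gripper": 0.7}, {"translation": [0, -0.01, 0.52], "angular": [0, 0, 0], "gripper": 0.7}, {"translation": [0, 0, 0.48], "angular": [0, 0, 0], "gripper": 0.7}, {"translation": [0, 0, 0], "angular": [0, 0, 0], "gripper": 0.7}, {"translation": [0, 0, 0], "angular": [0, 0, 0], "gripper": 0.7}]'

```text
t: 20.8
tool_pos: [0.4501, -0.0943, 0.0037]
tool_rot: [2.326, 2.11, 0.003]
contact_force: [0.2, 0.3, 0.5]
opening: 0.0598
grip_force: 0.0
```

```bash
python3 - <<'E'
from meas import *
p,r=pose(); print(p+r.apply([0,0,-.0552]),ctrl.get_obs()['contact_force'],np.degrees((r.inv()*Rt(YAW,0)).as_rotvec()).round(2))
plan([.4497,-.0938,.058],Rt(YAW,0),n=1,piv=.0552,grip=.7)
E
```

```text
[ 0.44992583 -0.09426248  0.05891159] [0.23028643 0.33737004 0.49096775] [ 0.14 -0.    0.02]
1 rows grip 0.7
{"translation":[0.01, -0.01, 0.02],"angular":[0.02, 0.0, 0.0],"gripper":0.7}
```

Emit:
drive_tool --steps '[{"translation": [0.01, 0, 0.02], "angular": [0.02, 0, 0], "gripper": 0.5}, {"translation": [0, 0, 0], "angular": [0, 0, 0], "gripper": 0.3}, {"translation": [0, 0, 0], "angular": [0, 0, 0], "gripper": 0.2}, {"translation": [0, 0, 0], "angular": [0, 0, 0], "gripper": 0.1}, {"translation": [0, 0, 0], "angular": [0, 0, 0], "gripper": 0.1}, {"translation": [0, 0, 0], "angular": [0, 0, 0], "gripper": 0.1}]' --force 70

```text
t: 21.55
tool_pos: [0.45, -0.0941, 0.0028]
tool_rot: [-2.327, -2.11, 0.001]
contact_force: [-1.3, 0.5, 6.2]
opening: 0.0202
grip_force: 68.3
```

```bash
python3 - <<'E'
from meas import *
o=ctrl.get_obs(); p,r=pose(); print(p,o['opening'],o['grip_force'],o['contact_force'])
st=plan(p+[0,0,.14],r,n=5,grip=.1); 
print('move',np.array([.508,.1608])-[.4499,-.0938]); plan(np.r_[p[0]+.0581,p[1]+.2546,p[2]+.14],Rt(YAW,0),start=st,n=9,grip=.1)
E
```

```text
[ 0.44995115 -0.09405423  0.00280195] 0.020171115628298795 68.27460408210754 [-1.30390278  0.54543247  6.22551324]
5 rows grip 0.1
{"translation":[0.0, 0.0, -0.7],"angular":[0.0, 0.0, 0.0],"gripper":0.1}
{"translation":[0.0, 0.0, -0.7],"angular":[0.0, 0.0, 0.0],"gripper":0.1}
{"translation":[0.0, 0.0, -0.7],"angular":[0.0, 0.0, 0.0],"gripper":0.1}
{"translation":[0.0, 0.0, -0.7],"angular":[0.0, 0.0, 0.0],"gripper":0.1}
{"translation":[0.0, 0.0, -0.7],"angular":[0.0, 0.0, 0.0],"gripper":0.1}
move [0.0581 0.2546]
9 rows grip 0.1
{"translation":[0.72, 0.09, 0.0],"angular":[0.0, 0.0, 0.0],"gripper":0.1}
{"translation":[0.72, 0.09, 0.0],"angular":[0.0, 0.0, 0.0],"gripper":0.1}
{"translation":[0.72, 0.09, 0.0],"angular":[0.0, 0.0, 0.0],"gripper":0.1}
{"translation":[0.72, 0.1, 0.0],"angular":[0.0, 0.0, 0.0],"gripper":0.1}
{"translation":[0.72, 0.09, 0.0],"angular":[0.0, 0.0, 0.0],"gripper":0.1}
{"translation":[0.72, 0.09, 0.0],"angular":[0.0, 0.0, 0.0],"gripper":0.1}
{"translation":[0.72, 0.09, 0.0],"angular":[0.0, 0.0, 0.0],"gripper":0.1}
{"translation":[0.72, 0.09, 0.0],"angular":[0.0, 0.0, 0.0],"gripper":0.1}
{"translation":[0.72, 0.09, 0.0],"angular":[0.0, 0.0, 0.0],"gripper":0.1}
```

Emit:
drive_tool --steps '[{"translation": [0, 0, -0.7], "angular": [0, 0, 0], "gripper": 0.1}, {"translation": [0, 0, -0.7], "angular": [0, 0, 0], "gripper": 0.1}, {"translation": [0, 0, -0.7], "angular": [0, 0, 0], "gripper": 0.1}, {"translation": [0, 0, -0.7], "angular": [0, 0, 0], "gripper": 0.1}, {"translation": [0, 0, -0.7], "angular": [0, 0, 0], "gripper": 0.1}, {"translation": [0.72, 0.09, 0], "angular": [0, 0, 0], "gripper": 0.1}, {"translation": [0.72, 0.09, 0], "angular": [0, 0, 0], "gripper": 0.1}, {"translation": [0.72, 0.09, 0], "angular": [0, 0, 0], "gripper": 0.1}]'

```text
t: 22.55
tool_pos: [0.4684, -0.0082, 0.1412]
tool_rot: [-2.326, -2.108, 0.002]
contact_force: [0.1, -0.4, -1.4]
opening: 0.0203
grip_force: 68.5
```

Emit:
drive_tool --steps '[{"translation": [0.72, 0.09, 0], "angular": [0, 0, 0], "gripper": 0.1}, {"translation": [0.72, 0.09, 0], "angular": [0, 0, 0], "gripper": 0.1}, {"translation": [0.72, 0.09, 0], "angular": [0, 0, 0], "gripper": 0.1}, {"translation": [0.72, 0.1, 0], "angular": [0, 0, 0], "gripper": 0.1}, {"translation": [0.72, 0.1, 0], "angular": [0, 0, 0], "gripper": 0.1}, {"translation": [0.72, 0.1, 0], "angular": [0, 0, 0], "gripper": 0.1}, {"translation": [0, 0, 0], "angular": [0, 0, 0], "gripper": 0.1}, {"translation": [0, 0, 0], "angular": [0, 0, 0], "gripper": 0.1}]'

```text
t: 23.55
tool_pos: [0.5078, 0.1603, 0.1412]
tool_rot: [-2.326, -2.109, 0.004]
contact_force: [0.7, 0.3, -1.5]
opening: 0.0202
grip_force: 68.6
```

```bash
python3 - <<'E'
from lay import *
o=ctrl.get_obs(); p,r=pose(); print(p,o['opening'],o['grip_force'],'err to target',(np.r_[.45+.0581,-.0941+.2546]-p[:2]).round(4),np.degrees((r.inv()*Rt(YAW,0)).as_rotvec()).round(2))
for n in('side','scene','wrist'):
    im=snap(n); P=pts(im).reshape(-1,3); c=im['color'].reshape(-1,3).max(1)
    zb=p[2]-.0028+.035
    k=(np.hypot(P[:,0]-p[0],P[:,1]-p[1])<.045)&(abs(P[:,2]-zb)<.003)&(c<70)
    if k.sum()>5: print(n,'brim',k.sum(),[np.round(x,1) for x in cv2.minEnclosingCircle((P[k][:,:2]*1000).astype(np.float32))],'z',np.median(P[k][:,2])-zb, 'slope',np.linalg.lstsq(np.c_[P[k][:,:2],np.ones(k.sum())],P[k][:,2],rcond=None)[0][:2].round(3))
    zr=p[2]-.0028; k=(np.hypot(P[:,0]-p[0],P[:,1]-p[1])<.03)&(P[:,2]<zr+.028)&(P[:,2]>zr-.01)&(c<70)
    if k.sum()>5: print('   skirt',k.sum(),'zmin',np.percentile(P[k][:,2],[1,5])-zr)
lay()
E
```

```text
[0.50780637 0.16032139 0.14124196] 0.020216168093646906 68.55658650398254 err to target [0.0003 0.0002] [-0.17  0.03  0.  ]
side brim 194 [array([510.4, 158.4]), np.float64(35.8)] z 0.00012130347438130129 slope [-0.009  0.016]
   skirt 116 zmin [0.00042473 0.00123397]
scene brim 309 [array([510.5, 160.4]), np.float64(34.9)] z -0.0005484018079561781 slope [-0.001  0.003]
   skirt 40 zmin [0.00122634 0.00189224]
wrist brim 7795 [array([508.8, 161.9]), np.float64(33.7)] z 0.0003619721679867238 slope [-0.007 -0.004]
wrist 5208 along ends [-0.0442  0.0445] across [-0.013   0.0142] yaw 0.3 pitch 0.1 ztop 0.0682
side 193 along ends [-0.0488  0.0438] across [-0.0132  0.0144] yaw 0.7 pitch 0.1 ztop 0.0685
   stud 26 [array([507.7, 160. ]), np.float64(8.9)] [0.508  0.1581 0.0631]
scene 278 along ends [-0.0465  0.0426] across [-0.0152  0.0086] yaw -0.4 pitch -0.4 ztop 0.0674
   stud 25 [array([509.9, 158.7]), np.float64(7.7)] [0.5104 0.1593 0.063 ]
```

The keeper sits over the stud within about 1 mm, level and at the expected height. Descending.

Emit:
drive_tool --steps '[{"translation": [0, -0.01, 0.34], "angular": [-0.02, 0, 0], "gripper": 0.1}, {"translation": [0, 0, 0.34], "angular": [0, 0, 0], "gripper": 0.1}, {"translation": [0, 0, 0.34], "angular": [0, 0, 0], "gripper": 0.1}, {"translation": [0, 0, 0.34], "angular": [0, 0, 0], "gripper": 0.1}, {"translation": [0, 0, 0.34], "angular": [0, 0, 0], "gripper": 0.1}, {"translation": [0, 0, 0.1], "angular": [0, 0, 0], "gripper": 0.1}, {"translation": [0, 0, 0.1], "angular": [0, 0, 0], "gripper": 0.1}, {"translation": [0, 0, 0], "angular": [0, 0, 0], "gripper": 0.1}]'

```text
t: 24.85
tool_pos: [0.5081, 0.1609, 0.0661]
tool_rot: [2.327, 2.11, 0.002]
contact_force: [-0.1, -0.2, -1.5]
opening: 0.0202
grip_force: 68.6
```

Emit:
drive_tool --steps '[{"translation": [0, 0, 0.05], "angular": [0, 0, 0], "gripper": 0.1}, {"translation": [0, 0, 0.05], "angular": [0, 0, 0], "gripper": 0.1}, {"translation": [0, 0, 0], "angular": [0, 0, 0], "gripper": 0.1}, {"translation": [0, 0, 0], "angular": [0, 0, 0], "gripper": 0.1}]'

```text
t: 25.35
tool_pos: [0.508, 0.1608, 0.0621]
tool_rot: [2.327, 2.11, 0.002]
contact_force: [0.1, 0.2, -1.4]
opening: 0.02
grip_force: 68.6
```

Emit:
drive_tool --steps '[{"translation": [0, 0, 0.05], "angular": [0, 0, 0], "gripper": 0.1}, {"translation": [0, 0, 0.04], "angular": [0, 0, 0], "gripper": 0.1}, {"translation": [0, 0, 0.03], "angular": [0, 0, 0], "gripper": 0.1}, {"translation": [0, 0, 0.03], "angular": [0, 0, 0], "gripper": 0.1}, {"translation": [0, 0, 0], "angular": [0, 0, 0], "gripper": 0.1}]'

```text
t: 25.98
tool_pos: [0.5085, 0.1608, 0.0574]
tool_rot: [2.326, 2.11, 0.002]
contact_force: [-2.6, -1.3, 5.5]
opening: 0.0203
grip_force: 69.2
```

Emit:
drive_tool --steps '[{"translation": [0, 0, 0.05], "angular": [0, 0, 0], "gripper": 0.1}, {"translation": [0, 0, 0.05], "angular": [0, 0, 0], "gripper": 0.1}, {"translation": [0, 0, 0], "angular": [0, 0, 0], "gripper": 0.1}, {"translation": [0, 0, 0], "angular": [0, 0, 0], "gripper": 0.1}]'

```text
t: 26.48
tool_pos: [0.5085, 0.1608, 0.0526]
tool_rot: [2.326, 2.109, 0.003]
contact_force: [-0.7, -0.4, 2.6]
opening: 0.02
grip_force: 68.6
```

Emit:
drive_tool --steps '[{"translation": [0, 0, 0.05], "angular": [0, 0, 0], "gripper": 0.1}, {"translation": [0, 0, 0.05], "angular": [0, 0, 0], "gripper": 0.1}, {"translation": [0, 0, 0.04], "angular": [0, 0, 0], "gripper": 0.1}, {"translation": [0, 0, 0], "angular": [0, 0, 0], "gripper": 0.1}, {"translation": [0, 0, 0], "angular": [0, 0, 0], "gripper": 0.1}]'

```text
t: 27.1
tool_pos: [0.5078, 0.1609, 0.0463]
tool_rot: [2.327, 2.11, 0.001]
contact_force: [-1.2, -0.8, 0.6]
opening: 0.0205
grip_force: 69.3
```

Emit:
drive_tool --steps '[{"translation": [0, 0, 0.04], "angular": [0, 0, 0], "gripper": 0.1}, {"translation": [0, 0, 0], "angular": [0, 0, 0], "gripper": 0.1}, {"translation": [0, 0, 0], "angular": [0, 0, 0], "gripper": 0.1}]'

```text
t: 27.48
tool_pos: [0.5081, 0.1609, 0.0451]
tool_rot: [2.327, 2.11, 0.002]
contact_force: [-2.9, -1.1, 2.4]
opening: 0.0204
grip_force: 69.6
```

Emit:
drive_tool --steps '[{"translation": [0, 0, 0.03], "angular": [0, 0, 0], "gripper": 0.1}, {"translation": [0, 0, 0.03], "angular": [0, 0, 0], "gripper": 0.1}, {"translation": [0, 0, 0.02], "angular": [0, 0, 0], "gripper": 0.1}, {"translation": [0, 0, 0], "angular": [0, 0, 0], "gripper": 0.1}, {"translation": [0, 0, 0], "angular": [0, 0, 0], "gripper": 0.1}]'

```text
t: 28.1
tool_pos: [0.5083, 0.161, 0.0426]
tool_rot: [2.327, 2.11, 0.002]
contact_force: [-4.2, 0.0, 8.2]
opening: 0.0203
grip_force: 70.3
```

```bash
python3 - <<'E'
from lay import *
o=ctrl.get_obs(); p,r=pose(); print(p,o['contact_force'],o['grip_force'],'rim below stud',(.065-(p[2]-.0028)).round(4))
lay()
for n in('side','scene','wrist'):
    im=load(n); P=pts(im).reshape(-1,3); c=im['color'].reshape(-1,3).max(1)
    k=(np.hypot(P[:,0]-p[0],P[:,1]-p[1])<.04)&(P[:,2]>.068)&(P[:,2]<.08)&(c<70)
    if k.sum()>5: print(n,'brim z',k.sum(),np.median(P[k][:,2]).round(4),np.percentile(P[k][:,2],[10,90]).round(4))
E
```

```text
[0.50826699 0.16095297 0.04259306] [-4.21375584  0.0341216   8.15615782] 70.25229692459106 rim below stud 0.0252
wrist 16056 along ends [-0.0547  0.0382] across [-0.0221  0.0222] yaw 0.4 pitch -6.0 ztop 0.0754
side 16
scene 331 along ends [-0.0545  0.0427] across [-0.023   0.0137] yaw -0.2 pitch -5.0 ztop 0.0746
side brim z 224 0.075 [0.0725 0.0766]
scene brim z 285 0.0736 [0.0718 0.0754]
wrist brim z 7900 0.0749 [0.074  0.0757]
```

```bash
python3 - <<'E'
from lay import *
for n in('wrist','scene'):
    im=load(n); P=pts(im).reshape(-1,3); L=P-crad; a=L@ux; b=L@uy; q=(a>-.03)&(a<.055)&(abs(b)<.025)&(P[:,2]>.06)&(P[:,2]<.0705)
    print(n,q.sum(),'end',np.percentile(a[q],99.5).round(4),'across',np.percentile(b[q],[1,99]).round(4),'yaw',np.degrees(np.polyfit(a[q],b[q],1)[0]).round(1),'ztop',np.percentile(P[q][:,2],95).round(4))
o=ctrl.get_obs(); print(o['t'],o['contact_force'],o['tool_pos'])
E
```

```text
wrist 10425 end 0.0383 across [-0.0126  0.0137] yaw 0.2 ztop 0.0682
scene 215 end 0.0427 across [-0.0154  0.0093] yaw 0.5 ztop 0.0684
28.25 [-4.39913566 -0.42884125  7.79926038] [0.50828667 0.16093741 0.04260542]
```

The pillar is unchanged in the saddles. The keeper rim is about 25 mm below the stud's top, pressed with about 9 N. Handing in.

```bash
python3 -c "
from station import ctrl
print(ctrl.finish_job())"
```

```text
the job is handed in; nothing more can be done
None
```

The job is handed in (no verdict came back): by my last measurements, the pillar lies centred and free in the small fixture's saddles, and the keeper is past the click and still pressed, its rim about 25 mm below the stud's top with the collar about 3.6 mm down.

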